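# Slide the screw pot to the green square and snap its lid on

### The arm

A 7-joint arm with a two-finger parallel gripper is mounted at the origin on the work surface. World frame = base frame: x ahead of the robot, y to its left, z up, the work surface at z = 0. Lengths are in m, angles in rad, forces in N, time in s.
With the tool pointing down it reaches from about 0.425 to 0.875 m from the base axis. Payload 4.7 kg.
Tool frame: the origin (TCP) lies on the centre line of the jaws, within the pads' length; the fingertips stand 25 mm ahead of it and the grasp point (between the pads) lies 6 mm ahead of it; z points along the fingers, y is the direction in which the jaws open and shut (so a half turn about z gives the same grasp; the last joint's range is limited). The gripper opens to 87 mm and grips with 3 to 60 N. Pads are 19 mm wide; open, the fingers measure 117 mm over their backs; the gripper's body (75 mm by 190 mm) begins 51 mm behind the grasp point.
Start: joints at [1.24, 0.321, -0.07, 1.45, 0.023, 1.371, -0.057], TCP at [0.22, -0.612, 0.222] pointing down, gripper open.
Joint ranges: [-2.86, 2.86], [-0.3, 2.09], [-1.38, 1.24], [0.06, 2.45], [-1.56, 4.7], [0.09, 2.05], [-2.69, 2.69]. Speed limits (rad/s): [2.57, 2.57, 3.14, 3.14, 3.14, 3.14, 3.14].

### API

Orientations are given as [roll, pitch, yaw] about the fixed x, y, z axes, in that order (R = Rz(yaw) Ry(pitch) Rx(roll)).
In Python, from rig import observe, capture, camera_model, close_job, recognise gives the robot as it stands.
- The arm moves only by the tool jog_arm, never from a script. Its argument "rows" is one flat list of numbers, 6 for each row, row after row: the shift along the world's x, y, z in mm, then the turn, a rotation vector about the world's x, y, z in rad. A call has 1 to 12 rows; each row shifts and turns the pose as measured when the row begins; what a row does not reach is not made up. A row lasts 1/12 s, in which the tool goes at most 41.7 mm and 7.16 degrees, less where a joint would pass 70% of its speed; a pose out of reach is approached as far as the arm can. A call is refused whole if a number of a shift passes 41.7 or a number of a turn 0.125, either way. A call with a gripper value outside its range is refused whole. "claw" is the finger opening in mm, from 0 to 87, set as the call begins (left out, the last holds). The fingers move at their own pace and stop on an object; "squeeze" is the grip in N (left out, the last holds). Time passes only in rows, so rows that do not move let the fingers close. It gives the time, the measured TCP pose, the force and the opening at its end, in the units of the state.
- observe(): the state, without advancing time (a new reading comes with each control period).
- capture(name): name is "scene" or "top" or "wrist"; returns the picture (400x640x3 uint8, blue, green, red); there is no depth.
- camera_model(name): a dict with "vfov" (degrees; the focal length in pixels is half the picture's height over the tangent of half this angle, whatever the lens; pixels are square), "cx", "cy" (the principal point, pixels), "R" (3x3) and "t" (3): a world point X has camera coordinates R X + t. Camera axes: x right, y down, z forward; pixel columns grow to the right and rows downward; lengths in m; the calibration is good to about 2 mm. A picture is of the moment at which its call begins: read the wrist's pose just before it. camera_model takes no time and is no camera call; for the wrist camera it gives the pose at the moment of the call.
- close_job(): hands the job in, once; it reports no verdict.
Trained networks look in the newest picture that a camera, given by its name, has taken for a name from the list of things; names that differ only in an ending like _2 or _b are one class to them, and where a whole thing is asked for, a point or a joint stands for the part that bears it (a point fixed in the world has none). Each returns a list of dicts, best first, with "conf" (0 to 1); they miss things now and then, are a little off and sometimes report something else, mostly with a low value. They report only what shows in the picture. A call takes as long as a camera call. They do not tell look-alikes from the thing itself.
- recognise(camera, target): "extent" ([left, top, width, height] in pixels, round what is visible of it).
The state is a dict: "clock": time; "joint_pos": joint angles; "joint_vel": joint speeds; "joint_efforts": joint torques, N m; "ee_pos": TCP position; "ee_rot": TCP orientation; "wrist_force": force on the tool from outside, world axes, zero at the start; "torque": the same for the moment, N m; "finger_gap": finger opening in m.
Only numpy, scipy, OpenCV 4.12 (cv2) and the standard library are available. Lean on these libraries where they do the work, as an engineer would, in place of code of your own. Each camera call takes 0.05 s, during which the arm holds its last target.

### The job

Slide the open blue screw pot along the board, without lifting or tipping it, from the yellow square into the middle of the green square. Then take the orange lid and press it level onto the pot until the four spring clips snap over its edge and it is fully home, and keep pressing: finish with the gripper still on the lid, pushing it down firmly. Leave the jar, the screwdriver and the cork block where they are.

Things in the scene. Friction and masses are not known exactly. Their poses are not given: they have to be found in the camera images.
- board: fixed grey laminate slab 170 x 350 x 12 mm on the bench; origin at the centre of its underside, on the bench top (z up; long side along its y). The two squares and the pot are on its upper face, 12 mm above the bench
- mark_green: square of green tape (opening 104 mm, tape 12 mm wide, flat, does not obstruct anything) on the board's upper face; origin at its centre. The pot must go here
- mark_yellow: the same in yellow tape; origin at its centre. The pot starts about here. The two squares lie 200 mm apart along the board's y, either one at either end
- pot_foot (a point): centre of the underside of the loose blue round pot, which stands on the board: outer diameter 78 mm, 70 mm high, walls 5 mm, open at the top, brass screws inside, 0.4 to 0.7 kg. Its z is up; its handle points along its own -x, roughly towards the robot. Grip the handle to slide the pot, or push the pot's side
- pot_handle (a point): grasp point on the pot's black bar handle, at the bar's mid-height, 85 mm from the pot's axis along the pot's -x and 46 mm above the pot's underside. The bar is 16 mm wide (along the pot's y), 12 mm thick (z) and runs from 39 to 115 mm from the axis
- pot_rim (a point): centre of the pot's mouth, level with the rim, 70 mm above the pot's underside. Four sprung steel clips, 16 mm wide, stand around the rim at 45 degrees either side of the pot's x and -x; their sloping noses rise to 84 mm above the underside and reach at most 50 mm from the pot's axis; they guide in a lid that is up to 3 mm off-centre
- lid_knob (a point): centre of the lid's upright round black knob, half-way up it: 24 mm diameter, 28 mm high, standing in the middle of the orange disc; 26.5 mm above the lid's underside and 14 mm above the disc's upper face, which may be pushed with the fingertips. The lid is loose, 0.08 kg, and lies on the bench right way up
- lid_seat (a point): centre of the underside of the lid's disc, 20.5 mm below the knob's centre: this comes to rest on the pot's rim (meets pot_rim) when the lid is home
- lid: the lid itself: orange disc of 84 mm diameter, 6.5 mm thick, on a round plug of 60 mm diameter and 6 mm high that enters the pot's mouth. Fits at any yaw. Origin at the centre of the plug's underside, z up
- pot: the pot itself, origin as pot_foot. Its clips give way outwards when the lid is pressed down with about 10 to 14 N, over the last 7 mm of travel, and snap back over the lid's edge about 3 mm before home; the push then drops at once, until the lid bears on the rim. Firm pushing at the end: about 10 to 15 N
- jar: bystander: amber glass jar with a steel cap, 60 mm diameter, 90 mm high; origin at the centre of its underside. Stands on the side of the board opposite the lid
- screwdriver: bystander: red-handled screwdriver, 190 mm long, lying beyond the board
- block: bystander: cork sanding block 60 x 100 x 30 mm, lying on the bench; origin at the centre of its underside
Not all that is in view belongs to the job. Of the things shaped like the lid, the orange one is meant.

How it is judged:
On the way, in this order (a step that is already met when the one before it is completed fails the run):
1. the open pot stands at rest on the board in the middle of the green square (within 15 mm) (horizontal distance between pot_foot and mark_green below 0.015 m and linear speed of pot below 0.02 m/s and angle between pot_foot's own z axis and vertical below 0.05 rad), for 0.2 s.
2. the lid has snapped home on the pot (z of lid_seat in the frame of pot_rim below 0.0015 m and horizontal distance between lid_seat and pot_rim below 0.005 m and angle between the z axis of lid and the z axis of pot, either way round below 0.05 rad), for 0.1 s.
At the end, for the whole second after the job is handed in: The pot stands upright within 15 mm of the middle of the green square; the lid is snapped home (disc within 1.5 mm of the rim, 5 mm of centre, 3 degrees of level); the gripper still pushes on the lid: the pot bears on the board with over 12 N, of which pot and lid weigh 5 to 8 N (all of step 1 and all of step 2 and z of lid_seat in the frame of pot_rim above -0.004 m and contact force between the fingers and lid above 3 N and contact force between pot and board above 12 N); the arm keeps its last pose, push and grip.
It fails at once if the pot is lifted off the board (z of pot_foot in the frame of board above 0.018 m).
It fails at once if the pot is tipped (angle between pot_foot's own z axis and vertical above 0.2 rad).
It fails at once if the jar is disturbed (distance of jar from where it was at the start of the episode above 0.02 m).
It fails at once if the screwdriver is disturbed (distance of screwdriver from where it was at the start of the episode above 0.02 m).
It fails at once if the cork block is disturbed (distance of block from where it was at the start of the episode above 0.02 m).
It also fails if it takes over 58 s, if anything falls off the work surface, if the arm or the gripper's body presses on something with over 40 N, if the wrist force passes 120 N, or if a joint passes its speed limit or range.

## Working session

There is one attempt and no reset: what is moved stays moved. The work goes in short steps, Python scripts to look and compute and a tool call to move; the robot and the scene stay as the last step left them, time stands still between calls to the robot, and variables do not carry over. Pictures are saved under pics/ and viewed, and the job is handed in when it is done.

Besides the shell and the picture viewer there is one more tool, called after "Call:" as a command line: name --argument value ..., lists and objects as JSON in quotes. jog_arm: Moves the arm, as the interface text tells. Its arguments: {"type":"object","properties":{"rows":{"type":"array","items":{"type":"number"}},"claw":{"type":"number"},"squeeze":{"type":"number"}},"required":["rows"]}

```bash
mkdir -p pics; ls
python3 - <<'E'
from rig import *
import cv2,json
print(observe())
for n in ["scene","top","wrist"]:
    im=capture(n); cv2.imwrite(f"pics/{n}0.png",im)
    m=camera_model(n); print(n,m)
    for t in ["pot","lid","jar","block","mark_green","mark_yellow","screwdriver","pot_handle"]:
        if n=="wrist" : continue
        try: print(t,[(r["extent"],round(r["conf"],2)) for r in recognise(n,t)])
        except Exception as e: print(t,e)
E
```

```text
pics
{'clock': 0.0, 'joint_pos': array([ 1.2401152 ,  0.32182615, -0.0700997 ,  1.45166326,  0.02262643,
        1.37078578, -0.05689208]), 'joint_vel': array([-7.81705636e-04,  8.36576727e-04,  7.96845705e-05, -5.71218713e-04,
       -2.17706323e-04,  1.53423464e-03,  8.41451460e-04]), 'joint_efforts': array([ 2.78947664e-04, -4.91289496e+01, -4.03695619e-01, -3.12525773e+01,
       -6.38461090e-02,  4.36897378e-02,  1.69724290e-04]), 'ee_pos': array([ 0.21946232, -0.61125009,  0.22086548]), 'ee_rot': array([-3.13970116e+00,  1.18309405e-04,  3.44838951e-01]), 'wrist_force': array([ 0.77131392,  0.7605384 , -0.30690876]), 'torque': array([-0.02767001,  0.03789007, -0.00350272]), 'finger_gap': 0.08696223123866477}
scene {'vfov': 51.15146301777005, 'cx': 318.1834253500369, 'cy': 193.18688401469424, 'R': array([[-0.38546652,  0.92271225, -0.00420259],
       [ 0.50968076,  0.20911996, -0.83456238],
       [-0.76918208, -0.32383784, -0.55089743]]), 't': array([ 0.30336401, -0.2424019 ,  1.57741385])}
pot [([295.4, 179.7, 45.7, 40.6], 0.74)]
lid [([210.6, 152.9, 24.4, 20.9], 0.85), ([246
[... 867 characters left out ...]
257.5, 27.3, 30.6], 0.78), ([380.7, 214.9, 30.4, 25.8], 0.7), ([234.1, 178.0, 43.3, 44.4], 0.42)]
jar [([181.8, 221.3, 26.7, 26.9], 0.93), ([383.4, 215.2, 30.5, 24.7], 0.39)]
block [([170.3, 150.7, 38.3, 19.3], 0.58)]
mark_green [([233.3, 178.0, 45.4, 47.0], 0.79)]
mark_yellow [([292.4, 170.8, 52.7, 43.9], 0.58)]
screwdriver [([299.5, 111.0, 14.2, 56.5], 0.77)]
pot_handle [([304.0, 172.6, 32.1, 54.7], 0.66)]
wrist {'vfov': 69.19412177911217, 'cx': 318.0410623415174, 'cy': 199.09106222557278, 'R': array([[ 0.33839308, -0.94100308,  0.00182338],
       [-0.9024984 , -0.3239966 ,  0.28376549],
       [-0.26643343, -0.09766988, -0.95889198]]), 't': array([-0.65060393, -0.03385575,  0.38952752])}
```

Run:
```python
import cv2
im=cv2.imread("pics/top0.png"); c=im[90:310,150:480]; cv2.imwrite("pics/top0c.png",cv2.resize(c,None,fx=2.4,fy=2.4,interpolation=cv2.INTER_CUBIC))
im=cv2.imread("pics/scene0.png"); c=im[130:330,180:520]; cv2.imwrite("pics/scene0c.png",cv2.resize(c,None,fx=2.3,fy=2.3,interpolation=cv2.INTER_CUBIC))
```

```text
(no output)
```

View pics/top0c.png

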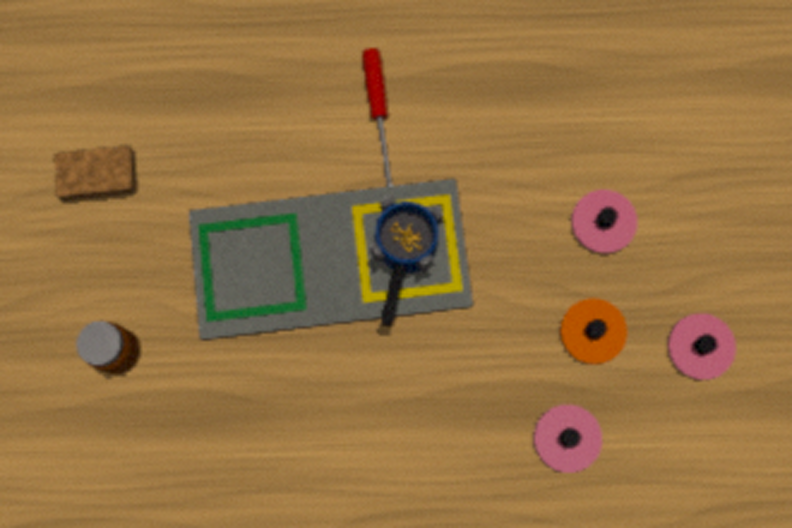

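View pics/scene0c.png

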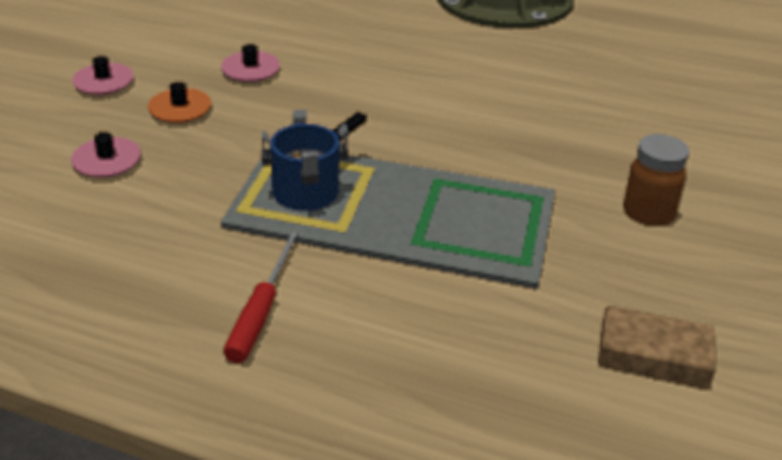

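The pictures show the blue pot on the yellow square (top px ~(319,188)) and the green square at (255,201). The orange lid is at (397,228). Three pink look-alikes sit at (401,182), (443,235) and (387,272), so I choose the orange one. Next I measure.

```bash
cat > h.py <<'E'
import numpy as np, cv2
def ray(m,u,v,h=400):
    f=h/2/np.tan(np.radians(m["vfov"])/2)
    d=m["R"].T@np.array([(u-m["cx"])/f,(v-m["cy"])/f,1.]); return -m["R"].T@m["t"], d/np.linalg.norm(d)
def onz(m,u,v,z):
    c,d=ray(m,u,v); return c+d*(z-c[2])/d[2]
def proj(m,X):
    f=200/np.tan(np.radians(m["vfov"])/2); p=m["R"]@np.asarray(X,float)+m["t"]
    return f*p[0]/p[2]+m["cx"], f*p[1]/p[2]+m["cy"]
def mask(im,lo,hi,smin=100,vmin=30):
    h=cv2.cvtColor(im,cv2.COLOR_BGR2HSV); return cv2.inRange(h,(lo,smin,vmin),(hi,255,255))
def big(mk):
    n,l,s,c=cv2.connectedComponentsWithStats(mk); i=1+np.argmax(s[1:,4]); return (l==i).astype(np.uint8)*255,s[i],c[i]
E
python3 - <<'E'
from h import *; from rig import camera_model
for n in ["top","scene"]:
    im=cv2.imread(f"pics/{n}0.png"); m=camera_model(n)
    hsv=cv2.cvtColor(im,cv2.COLOR_BGR2HSV)
    for name,a in dict(green=(50,85,100,40),orange=(5,14,200,120),blue=(100,125,110,25),yellow=(22,32,150,120)).items():
        mk,s,c=big(mask(im,*a)); 
        ct=max(cv2.findContours(mk,cv2.RETR_EXTERNAL,cv2.CHAIN_APPROX_NONE)[0],key=len)
        z={'green':.012,'yellow':.012,'orange':.0115,'blue':.082}[name]
        W=np.array([onz(m,*p,z)[:2] for p in ct[:,0]])
        r=cv2.minAreaRect((W*1000).astype(np.float32)); e=cv2.fitEllipse((W*1000).astype(np.float32))
        print(n,name,s[:5],c.round(1),"rect",np.round(r[0],1),np.round(r[1],1),round(r[2],1),"ell",np.round(e[0],1),np.round(e[1],1))
E
```

```text
top green [233 179  45  45 561] [254.5 201. ] rect [608.  115.9] [128.3 127.5] 5.3 ell [608.1 115.9] [146.1 148.1]
top orange [383 214  28  28 496] [396.9 227.7] rect [ 514.1 -317.4] [80.6 82.3] 57.0 ell [ 514.  -316.8] [78.1 80. ]
top blue [307 175  25  29 212] [318.9 187.4] rect [624.3 -83.3] [70.4 83.9] 88.5 ell [628.2 -83.3] [72.  82.5]
top yellow [317 171  26  43 296] [333.2 194.1] rect [ 630.  -108.7] [128.8  77.8] 5.0 ell [ 628.3 -106.2] [ 89.  136.9]
scene green [359 208  57  37 443] [388.1 226.9] rect [607.  117.5] [126.  126.3] 5.7 ell [607.2 117.5] [139.6 151.8]Traceback (most recent call last):
  File "<stdin>", line 6, in <module>
  File "h.py", line 13, in big
    n,l,s,c=cv2.connectedComponentsWithStats(mk); i=1+np.argmax(s[1:,4]); return (l==i).astype(np.uint8)*255,s[i],c[i]
                                                      ~~~~~~~~~^^^^^^^^^
    return _wrapfunc(a, 'argmax', axis=axis, out=out, **kwds)
    return bound(*args, **kwds)
ValueError: attempt to get argmax of an empty sequence
```

Call:
jog_arm --rows '[22, 36, 0, 0, 0, -0.04, 22, 36, 0, 0, 0, -0.04, 22, 36, 0, 0, 0, -0.04, 22, 36, 0, 0, 0, -0.04, 22, 36, 0, 0, 0, -0.04, 22, 36, 0, 0, 0, -0.04, 22, 36, 0, 0, 0, -0.04, 22, 36, 0, 0, 0, -0.04, 22, 36, 0, 0, 0, -0.04, 22, 36, 0, 0, 0, -0.04, 22, 36, 0, 0, 0, -0.04, 22, 36, 0, 0, 0, -0.04]'

```text
clock: 1.95
ee_pos: [0.4704, -0.1864, 0.222]
ee_rot: [3.134, 0.002, -0.181]
wrist_force: [0.9, -0.4, 1.0]
finger_gap: 0.0872
```

Run:
```python
from h import *; from rig import *
o=observe(); print(o["ee_pos"],o["ee_rot"],o["clock"])
m=camera_model("wrist"); print(-m["R"].T@m["t"], m["R"].round(3))
cv2.imwrite("pics/w1.png",capture("wrist"))
```

```text
[ 0.4704169  -0.18641458  0.2220473 ] [ 3.13407417e+00  1.89414417e-03 -1.80846891e-01] 1.95
[ 0.54796039 -0.19912288  0.38420008] [[-0.179 -0.984  0.009]
 [-0.943  0.175  0.285]
 [-0.282  0.043 -0.959]]
```

View pics/w1.png

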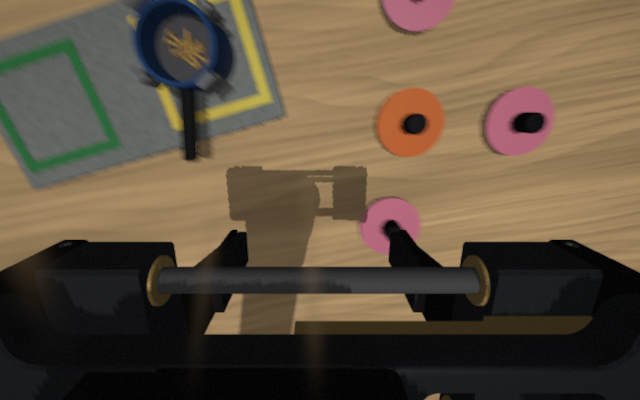

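Run:
```python
from h import *; from rig import *
m=camera_model("wrist"); im=cv2.imread("pics/w1.png")
c=im[0:180,100:290]; cv2.imwrite("pics/w1c.png",cv2.resize(c,None,fx=4,fy=3.3,interpolation=cv2.INTER_CUBIC)) 
mk,s,ce=big(mask(im,5,14,150,80)); ct=max(cv2.findContours(mk,0,1)[0],key=len)
for z in(.0125,):
    W=np.array([onz(m,*p,z)[:2]*1000 for p in ct[:,0]],np.float32); print(s,cv2.minEnclosingCircle(W),cv2.fitEllipse(W))
g=np.array([onz(m,*p,.0265) for p in [(415,124)]]); print(g)
k=(im.max(2)<40).astype(np.uint8)*255; k[170:]=0;k[:,:160]=0;k[:,240:]=0;k[:90]=0
mk,s,ce=big(k); ys,xs=np.nonzero(mk); print(s,ce)
for a,b in((92,105),(105,120),(120,135),(135,150),(150,160)):
    q=(ys>=a)&(ys<b)
    if q.any(): print(a,xs[q].mean(),ys[q].mean(),onz(m,xs[q].mean(),ys[q].mean(),.064),xs[q].min(),xs[q].max())
```

```text
[ 376   88   68   69 3243] ((522.456787109375, -300.5953674316406), 42.03569793701172) ((522.006591796875, -300.69940185546875), (80.85660552978516, 82.90196990966797), 27.5916805267334)
[[ 0.52101342 -0.30269217  0.0265    ]]
[179  90  19  70 854] [189.24473068 121.33723653]
92 187.98453608247422 97.71134020618557 [ 0.59125035 -0.05893971  0.064     ] 179 195
105 188.62777777777777 111.57777777777778 [ 0.57776503 -0.0555288   0.064     ] 183 196
120 190.159793814433 127.35051546391753 [ 0.56185068 -0.05238644  0.064     ] 184 197
135 190.1867469879518 141.48192771084337 [ 0.54743283 -0.04804878  0.064     ] 185 197
150 190.2528735632184 154.06896551724137 [ 0.53425054 -0.04413088  0.064     ] 186 195
```

View pics/w1c.png

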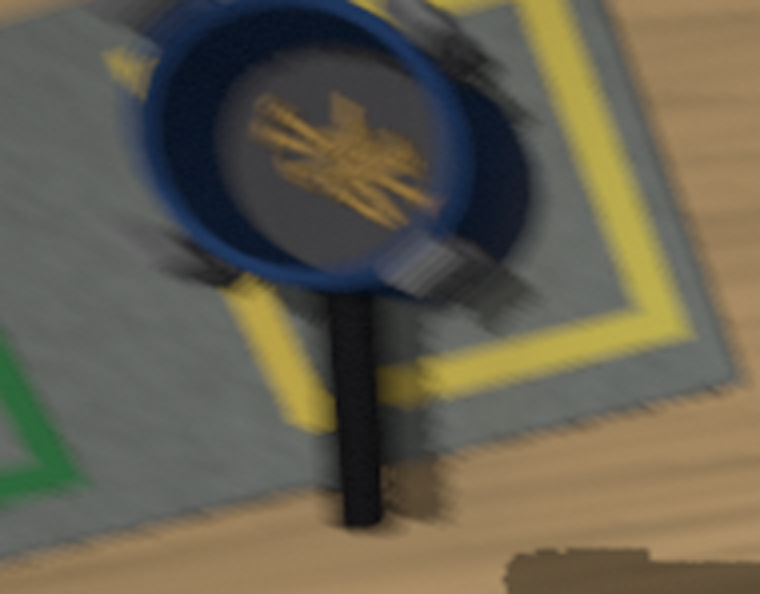

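Call:
jog_arm --rows '[0, 0, 0, 0, 0, 0, 15, 25, 0, 0, 0, -0.01, 15, 25, 0, 0, 0, -0.01, 15, 20, 0, 0, 0, 0, 0, 0, 0, 0, 0, 0, 0, 0, 0, 0, 0, 0, 0, 0, 0, 0, 0, 0]'

```text
clock: 2.58
ee_pos: [0.5223, -0.1034, 0.2234]
ee_rot: [3.138, -0.003, -0.187]
wrist_force: [0.1, 0.1, -0.3]
finger_gap: 0.0866
```

```bash
cat >> h.py <<'E'
def snap(n,f):
    from rig import capture,camera_model
    import pickle
    m=camera_model(n); im=capture(n); cv2.imwrite(f"pics/{f}.png",im); pickle.dump(m,open(f"pics/{f}.pkl","wb")); return m,im
def load(f):
    import pickle
    return pickle.load(open(f"pics/{f}.pkl","rb")),cv2.imread(f"pics/{f}.png")
E
python3 - <<'E'
from h import *; from rig import *
o=observe(); print(o["ee_pos"],o["ee_rot"],o["clock"],abs(o["joint_vel"]).max())
snap("wrist","w2")
E
```

```text
[ 0.52226171 -0.10342332  0.22335149] [ 3.13849090e+00 -2.65121940e-03 -1.87036593e-01] 2.5833 0.016944592381283444
```

View pics/w2.png

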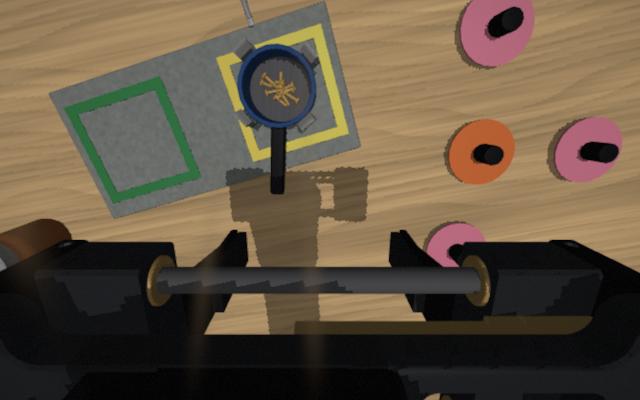

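Now everything is sharp: pot rim at ~(277,86), handle (278,125)-(278,192), lid (481,152), green square (133,140).

Run:
```python
from h import *
m,im=load("w2")
def ell(mk,z):
    ct=max(cv2.findContours(mk,0,1)[0],key=len); W=np.array([onz(m,*p,z)[:2]*1000 for p in ct[:,0]],np.float32)
    return np.round(cv2.minAreaRect(W)[0],1),np.round(cv2.minAreaRect(W)[1:][0],1),round(cv2.minAreaRect(W)[2],1),"ell",[np.round(a,1) for a in cv2.fitEllipse(W)]
mk,s,_=big(mask(im,5,14,150,80)); print("lid",s,ell(mk,.0125))
mk,s,_=big(mask(im,50,85,80,40)); print("green",s,ell(mk,.012))
# knob top z .0405
k=(im.max(2)<45).astype(np.uint8)*255
kk=k.copy(); kk[:140]=0;kk[170:]=0;kk[:,:465]=0;kk[:,510:]=0; mk,s,c=big(kk); print("knob",s,c,onz(m,*c,.0265)[:2])
kk=k.copy(); kk[:131]=0;kk[200:]=0;kk[:,:262]=0;kk[:,295:]=0; mk,s,c=big(kk); print(s)
ys,xs=np.nonzero(mk)
P=[]
for a in range(131,196,10):
    q=(ys>=a)&(ys<a+10)
    if q.sum()>20: w=onz(m,xs[q].mean(),ys[q].mean(),.064); P.append(w[:2]); print(w[:2].round(4),xs[q].min(),xs[q].max())
P=np.array(P); d=P[-1]-P[0]; print("handle dir",np.degrees(np.arctan2(d[1],d[0])), "tip row",ys.max(), onz(m,xs[ys==ys.max()].mean(),ys.max(),.058))
hsv=cv2.cvtColor(im,cv2.COLOR_BGR2HSV)
b=((hsv[...,0]>100)&(hsv[...,0]<125)&(hsv[...,1]>120)&(hsv[...,2]>40)).astype(np.uint8)*255; mk,s,c=big(b); print("pot",s,c,ell(mk,.082))
cv2.imwrite("pics/w2c.png",cv2.resize(im[30:200,200:360],None,fx=3.5,fy=3.5,interpolation=cv2.INTER_CUBIC)); cv2.imwrite("pics/w2m.png",cv2.resize(mk[30:200,200:360],None,fx=3.5,fy=3.5))
```

```text
lid [ 448  119   67   65 2876] (array([ 514.3, -315.5]), array([84.4, 81.7]), 79.2, 'ell', [array([ 513.9, -315.4]), array([82. , 83.6]), np.float64(171.6)])
green [  64   77  137  126 3502] (array([607.2, 116.4]), array([127.7, 127.9]), 5.6, 'ell', [array([607.5, 116.4]), array([149. , 150.2]), np.float64(106.6)])
knob [474 144  29  21 460] [487.92608696 153.85217391] [ 0.51345663 -0.31667026]
[271 131  15  63 884]
[ 0.5851 -0.0717] 271 285
[ 0.5747 -0.0688] 271 285
[ 0.5639 -0.0666] 271 285
[ 0.5531 -0.0639] 271 285
[ 0.5421 -0.0612] 271 284
[ 0.5308 -0.0581] 271 283
[ 0.5234 -0.0564] 271 283
handle dir 166.0530341189565 tip row 193 [ 0.5207584 -0.0549693  0.058    ]
pot [ 238   44   77   84 1370] [270.60218978  86.49708029] (array([631.6, -82.7]), array([74.6, 76.1]), 79.1, 'ell', [array([631.5, -82.9]), array([74.8, 75.6]), np.float64(84.3)])
```

View pics/w2c.png

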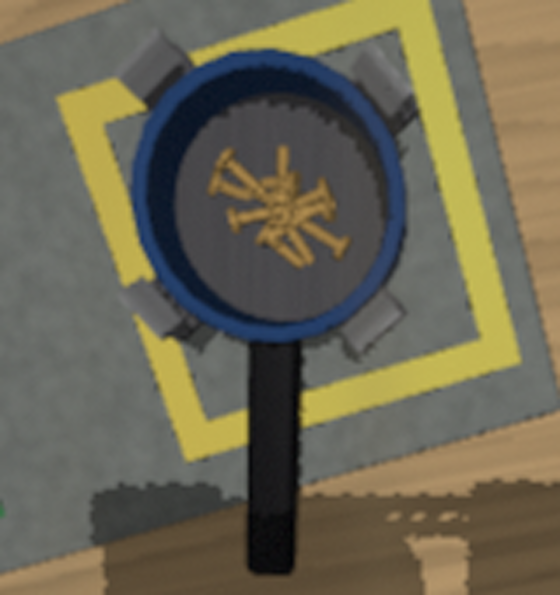

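View pics/w2m.png

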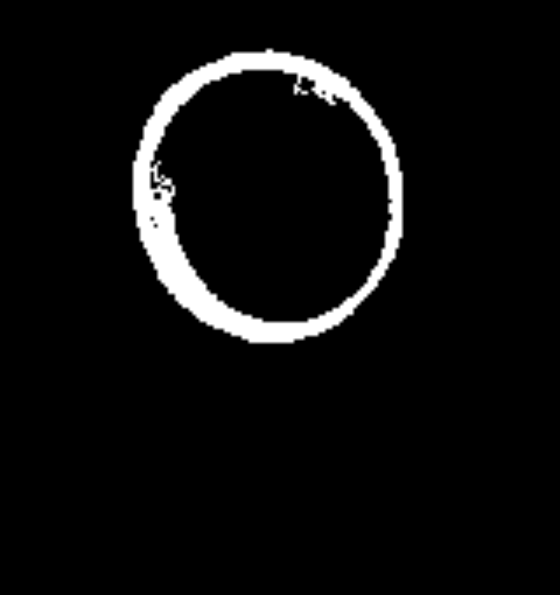

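Call:
jog_arm --rows '[8, 13, -10, 0, 0, -0.02, 8, 14, -20, 0, 0, -0.02, 9, 14, -25, 0, 0, -0.016, 0, 0, -25, 0, 0, 0, 0, 0, -10, 0, 0, 0, 0, 0, 0, 0, 0, 0, 0, 0, 0, 0, 0, 0]'

```text
clock: 3.22
ee_pos: [0.5452, -0.0761, 0.1321]
ee_rot: [3.131, -0.006, -0.267]
wrist_force: [0.3, -0.2, 0.7]
finger_gap: 0.0868
```

Run:
```python
from h import *; from rig import *
o=observe(); p=o["ee_pos"]; print(p,o["ee_rot"],(np.array([.547,-.062,.064])-p)*1000)
```

```text
[ 0.54515026 -0.07608678  0.13214675] [ 3.13107081 -0.00641551 -0.26702493] [  1.84974145  14.08678016 -68.1467495 ]
```

```bash
cat >> h.py <<'E'
def delta(p,yaw):
    from rig import observe
    from scipy.spatial.transform import Rotation as R
    o=observe(); d=(np.array(p)-o["ee_pos"])*1000
    A=R.from_euler("xyz",[np.pi,0,yaw]); B=R.from_euler("xyz",o["ee_rot"])
    print("t",round(o["clock"],2),"pos",o["ee_pos"].round(4),"rot",o["ee_rot"].round(4),"d mm",d.round(1),"turn",(A*B.inv()).as_rotvec().round(4),"F",o["wrist_force"].round(1),"gap",round(o["finger_gap"]*1000,1))
E
python3 -c "
from h import *
delta([.547,-.062,.064],-.243)"
```

```text
t 3.22 pos [ 0.5452 -0.0761  0.1321] rot [ 3.1311 -0.0064 -0.267 ] d mm [  1.8  14.1 -68.1] turn [0.0118 0.0036 0.0241] F [ 0.3 -0.2  0.7] gap 86.8
```

Call:
jog_arm --rows '[1, 7, 0, 0.006, 0.002, 0.012, 1, 7, 0, 0.006, 0.002, 0.012, 0, 0, -15, 0, 0, 0, 0, 0, -20, 0, 0, 0, 0, 0, -20, 0, 0, 0, 0, 0, -8, 0, 0, 0, 0, 0, 0, 0, 0, 0, 0, 0, 0, 0, 0, 0]'

```text
clock: 3.88
ee_pos: [0.5546, -0.0631, 0.0787]
ee_rot: [-3.139, -0.017, -0.243]
wrist_force: [0.3, 0.1, 0.6]
finger_gap: 0.0873
```

```bash
python3 -c "
from h import *
delta([.547,-.062,.064],-.243)
snap('wrist','w3')"
```

```text
t 3.88 pos [ 0.5546 -0.0631  0.0787] rot [-3.1394 -0.0169 -0.2431] d mm [ -7.6   1.1 -14.7] turn [0.0019 0.017  0.0001] F [0.3 0.1 0.6] gap 87.3
```

View pics/w3.png

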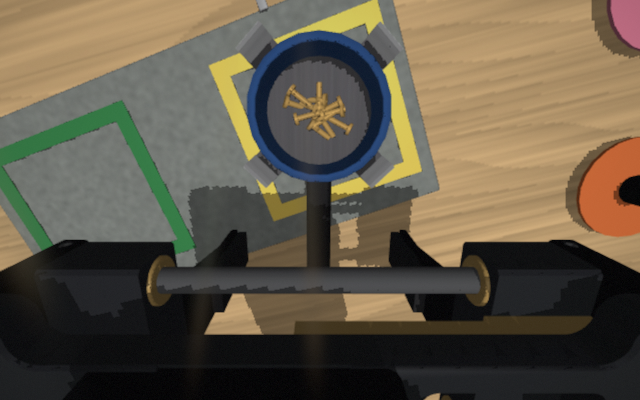

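The handle is centred between the fingers (column 318 against finger midpoint ~317).

Call:
jog_arm --rows '[-3, 0.5, -3, 0, 0.006, 0, -4, 0.5, -4, 0, 0.006, 0, -1, 0, -4, 0, 0.005, 0, 0, 0, -4, 0, 0, 0, 0, 0, 0, 0, 0, 0, 0, 0, 0, 0, 0, 0]'

```text
clock: 4.43
ee_pos: [0.5486, -0.0623, 0.0667]
ee_rot: [3.139, -0.006, -0.243]
wrist_force: [0.0, -0.2, -0.6]
finger_gap: 0.087
```

```bash
python3 -c "
from h import *
delta([.547,-.062,.064],-.243)"
```

```text
t 4.43 pos [ 0.5486 -0.0623  0.0667] rot [ 3.1392 -0.0057 -0.2432] d mm [-1.6  0.3 -2.7] turn [0.0037 0.005  0.0002] F [ 0.  -0.2 -0.6] gap 87.0
```

Call:
jog_arm --rows '[-1, 0, -2.5, 0.004, 0.005, 0, 0, 0, 0, 0, 0, 0, 0, 0, 0, 0, 0, 0]'

```text
clock: 4.68
ee_pos: [0.5475, -0.0623, 0.0639]
ee_rot: [-3.141, 0.001, -0.243]
wrist_force: [-0.6, -0.5, 0.7]
finger_gap: 0.0869
```

Call:
jog_arm --rows '[0, 0, 0, 0, 0, 0, 0, 0, 0, 0, 0, 0, 0, 0, 0, 0, 0, 0, 0, 0, 0, 0, 0, 0, 0, 0, 0, 0, 0, 0, 0, 0, 0, 0, 0, 0]' --claw 8 --squeeze 25

```text
clock: 5.18
ee_pos: [0.5478, -0.0625, 0.0641]
ee_rot: [-3.141, 0.0, -0.243]
wrist_force: [-0.4, -0.5, 0.1]
finger_gap: 0.0551
```

```bash
python3 -c "
from h import *
delta([.547,-.062,.064],-.243)"
```

```text
t 5.18 pos [ 0.5478 -0.0625  0.0641] rot [-3.1408e+00  3.0000e-04 -2.4340e-01] d mm [-0.8  0.5 -0.1] turn [-0.0008 -0.0001  0.0004] F [-0.4 -0.5  0.1] gap 55.1
```

Call:
jog_arm --rows '[0, 0, 0, 0, 0, 0, 0, 0, 0, 0, 0, 0, 0, 0, 0, 0, 0, 0, 0, 0, 0, 0, 0, 0, 0, 0, 0, 0, 0, 0, 0, 0, 0, 0, 0, 0, 0, 0, 0, 0, 0, 0, 0, 0, 0, 0, 0, 0, 0, 0, 0, 0, 0, 0]'

```text
clock: 5.93
ee_pos: [0.5478, -0.0624, 0.0642]
ee_rot: [-3.141, 0.0, -0.243]
wrist_force: [0.3, -0.1, -0.2]
finger_gap: 0.0085
```

```bash
python3 -c "
from h import *
delta([.547,-.062,.064],-.243)
snap('wrist','w4');m,im=snap('scene','s4'); cv2.imwrite('pics/s4c.png',cv2.resize(im[100:300,200:440],None,fx=3,fy=3))"
```

```text
t 5.93 pos [ 0.5478 -0.0624  0.0642] rot [-3.1409e+00  1.0000e-04 -2.4330e-01] d mm [-0.8  0.4 -0.2] turn [-0.0007  0.0001  0.0003] F [ 0.3 -0.1 -0.2] gap 8.5
```

View pics/w4.png

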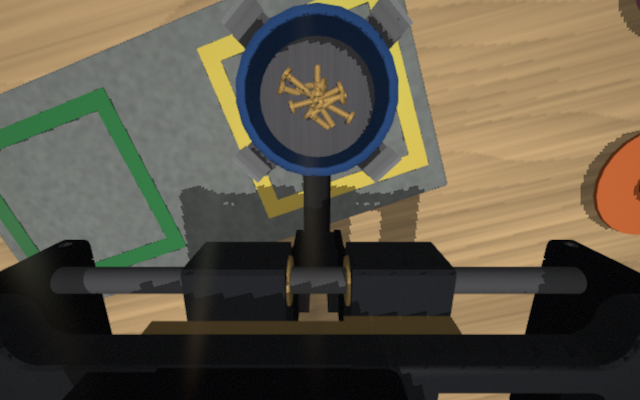

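View pics/s4c.png

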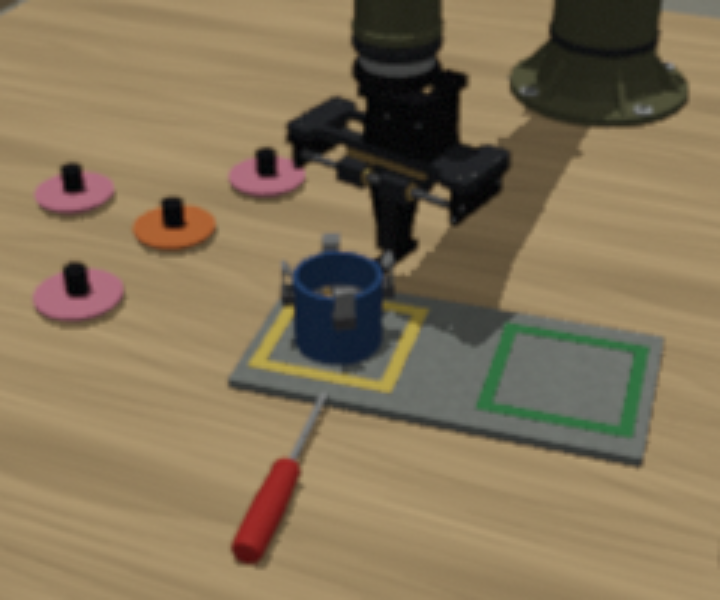

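```bash
python3 -c "
from h import *
m,im=load('w4'); c=im[160:330,240:400]; c=np.clip(c.astype(float)*3,0,255).astype(np.uint8); cv2.imwrite('pics/w4c.png',cv2.resize(c,None,fx=4,fy=3.5,interpolation=cv2.INTER_CUBIC))
m,im=load('s4'); c=im[140:200,290:370]; c=np.clip(c.astype(float)*3,0,255).astype(np.uint8); cv2.imwrite('pics/s4d.png',cv2.resize(c,None,fx=8,fy=8,interpolation=cv2.INTER_CUBIC))
"
```

```text
(no output)
```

View pics/w4c.png

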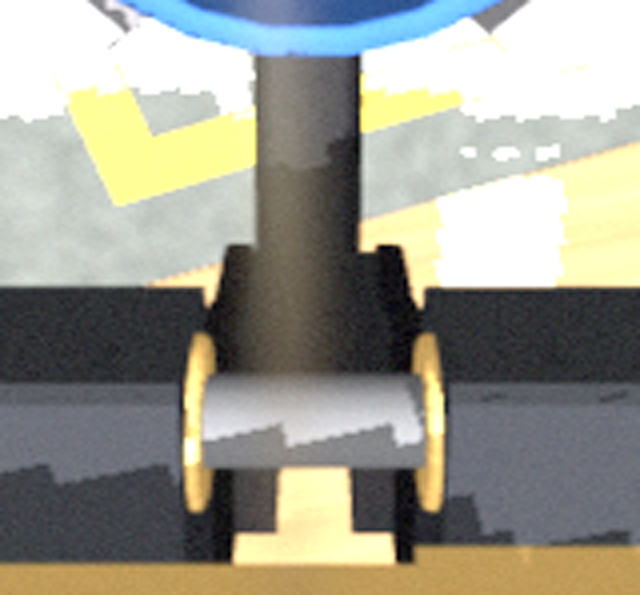

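View pics/s4d.png

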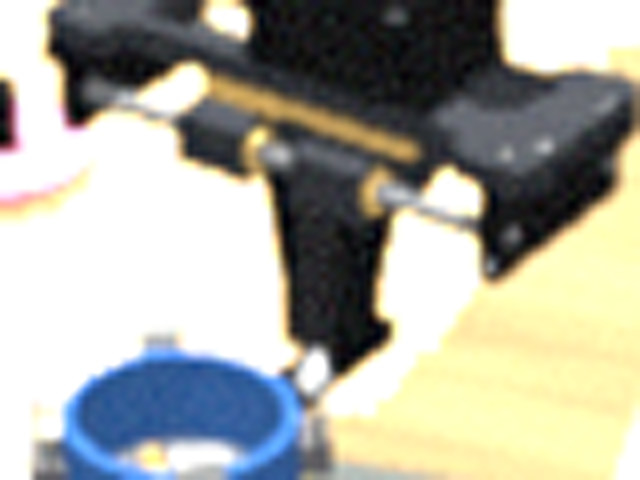

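Call:
jog_arm --rows '[0, 0, 0, 0, 0, 0, 0, 0, 0, 0, 0, 0, 0, 0, 0, 0, 0, 0]' --claw 0 --squeeze 30

```text
clock: 6.28
ee_pos: [0.5478, -0.0624, 0.0642]
ee_rot: [-3.141, 0.0, -0.243]
wrist_force: [-0.5, -0.3, -0.1]
finger_gap: 0.0014
```

Call:
jog_arm --rows '[0, 0, 0, 0, 0, 0, 0, 0, 0, 0, 0, 0, 0, 0, 0, 0, 0, 0]'

```text
clock: 6.53
ee_pos: [0.5478, -0.0624, 0.0642]
ee_rot: [-3.141, 0.0, -0.243]
wrist_force: [0.8, 0.3, 0.9]
finger_gap: 0.0004
```

```bash
python3 -c "
from h import *
m,im=snap('wrist','w5')
for n,X in dict(grasp=(.5478,-.0624,.0582),tip=(.5478,-.0624,.039),hend=(.519,-.055,.064),hg=(.5485,-.0624,.064),root=(.593,-.0735,.064)).items(): print(n,np.round(proj(m,X)))
c=im[160:330,240:400]; c=np.clip(c.astype(float)*3,0,255).astype(np.uint8); cv2.imwrite('pics/w5c.png',cv2.resize(c,None,fx=4,fy=3.5,interpolation=cv2.INTER_CUBIC))
m,im=snap('scene','s5')
for n,X in dict(grasp=(.5478,-.0624,.0582),tip=(.5478,-.0624,.039),hend=(.519,-.055,.064),root=(.593,-.0735,.064)).items(): print(n,np.round(proj(m,X)))
c=im[140:220,280:370]; c=np.clip(c.astype(float)*3,0,255).astype(np.uint8); cv2.imwrite('pics/s5d.png',cv2.resize(c,None,fx=7,fy=7,interpolation=cv2.INTER_CUBIC))
"
```

```text
grasp [318. 242.]
tip [318. 231.]
hend [318. 289.]
hg [318. 245.]
root [318. 172.]
grasp [331. 184.]
tip [331. 190.]
hend [337. 178.]
root [321. 190.]
```

View pics/w5c.png

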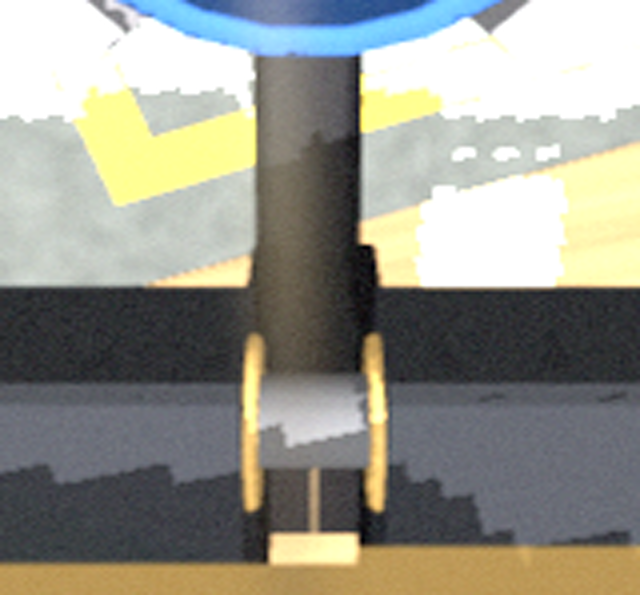

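View pics/s5d.png

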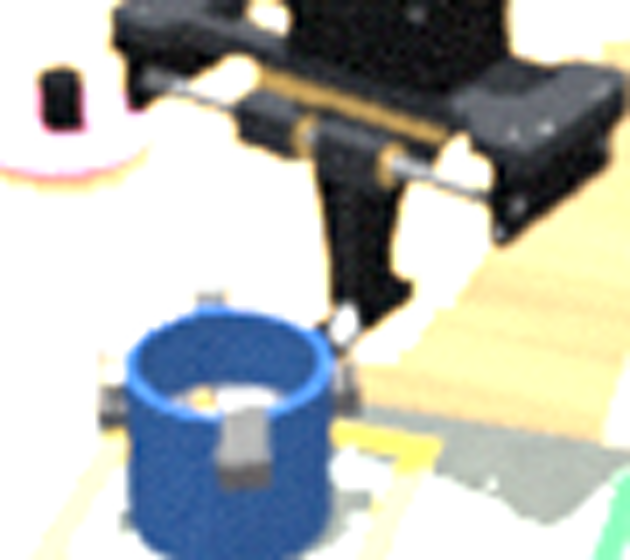

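Run:
```python
from h import *; from rig import camera_model
m2,_=load("w2"); mt=camera_model("top"); ms=camera_model("scene")
def tri(obs):
    A=np.zeros((3,3));b=np.zeros(3)
    for m,u,v in obs:
        c,d=ray(m,u,v); M=np.eye(3)-np.outer(d,d); A+=M;b+=M@c
    X=np.linalg.solve(A,b); return X.round(4),[tuple(np.round(np.array(proj(m,X))-(u,v),1)) for m,u,v in obs]
print("tip",tri([(m2,277,193),(mt,310.4,227.5),(ms,338.7,181.3)]))
print("tip",tri([(m2,277,193),(ms,338.7,181.3)]))
for z in(.02,.04,.064): print(z,[np.round(proj(m,(0.5208,-.0555,z)),1) for m in(m2,mt,ms)])
im=cv2.imread("pics/scene0.png")[170:240,280:350]; cv2.imwrite("pics/s0h.png",cv2.resize(np.clip(im*2.0,0,255).astype(np.uint8),None,fx=8,fy=8,interpolation=cv2.INTER_CUBIC))
```

```text
tip (array([ 0.5165, -0.0532,  0.0505]), [(np.float64(0.2), np.float64(2.0)), (np.float64(-0.7), np.float64(-0.3)), (np.float64(-0.9), np.float64(0.3))])
tip (array([ 0.5183, -0.052 ,  0.0521]), [(np.float64(-1.3), np.float64(1.1)), (np.float64(-0.7), np.float64(0.2))])
0.02 [array([281.3, 185.3]), array([310.7, 227.1]), array([336.3, 191.3])]
0.04 [array([279.3, 189.1]), array([310.6, 226.2]), array([336.4, 185.4])]
0.064 [array([276.8, 194.2]), array([310.4, 225.1]), array([336.6, 178.1])]
```

View pics/s0h.png

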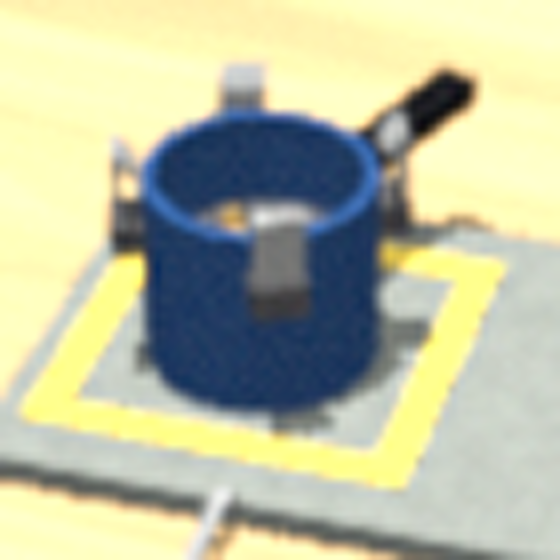

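Call:
jog_arm --rows '[0, 0, 0, 0, 0, 0, 0, 0, 0, 0, 0, 0, 0, 0, 0, 0, 0, 0, 0, 0, 0, 0, 0, 0, 0, 0, 0, 0, 0, 0, 0, 0, 0, 0, 0, 0]' --claw 36

```text
clock: 7.13
ee_pos: [0.5478, -0.0624, 0.0642]
ee_rot: [-3.141, 0.0, -0.243]
wrist_force: [-0.0, -0.5, 0.4]
finger_gap: 0.0312
```

```bash
python3 -c "
from h import *
from rig import observe
delta([.547,-.062,.064],-.243);print(observe()['torque'])
m,im=snap('wrist','w6')
c=im[160:330,220:420]; c=np.clip(c.astype(float)*4,0,255).astype(np.uint8); cv2.imwrite('pics/w6c.png',cv2.resize(c,None,fx=4,fy=3.5,interpolation=cv2.INTER_CUBIC))
"
```

```text
t 7.13 pos [ 0.5478 -0.0624  0.0642] rot [-3.1408e+00  1.0000e-04 -2.4340e-01] d mm [-0.8  0.4 -0.2] turn [-0.0008  0.      0.0004] F [-0.  -0.5  0.4] gap 31.2
[ 0.02632435 -0.03276237  0.02548055]
```

View pics/w6c.png

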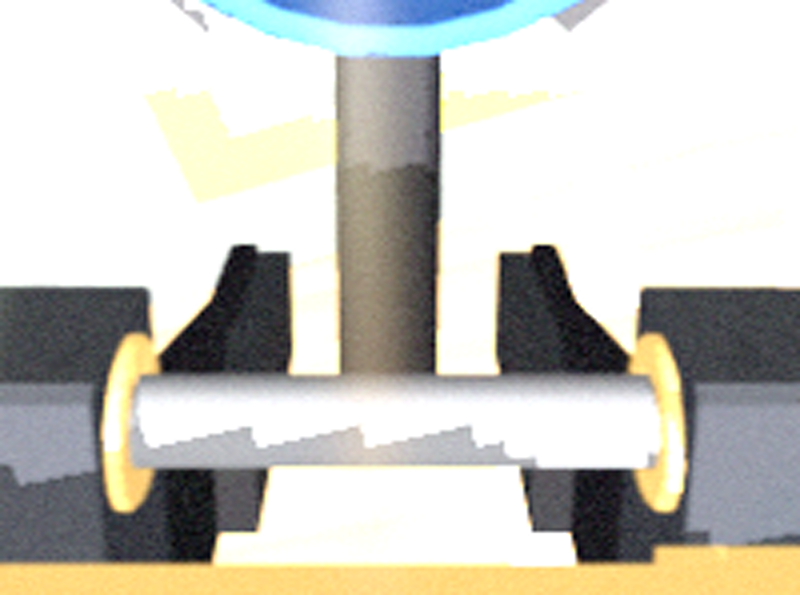

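```bash
python3 -c "
from h import *
a=[]
for n in ('w4','w5'):
    m,im=load(n)
    c=im[200:320,270:366]; c=np.clip(c.astype(float)*6,0,255).astype(np.uint8); a.append(cv2.resize(c,None,fx=4,fy=4,interpolation=cv2.INTER_CUBIC))
cv2.imwrite('pics/w45c.png',np.hstack(a))
"
```

View pics/w45c.png

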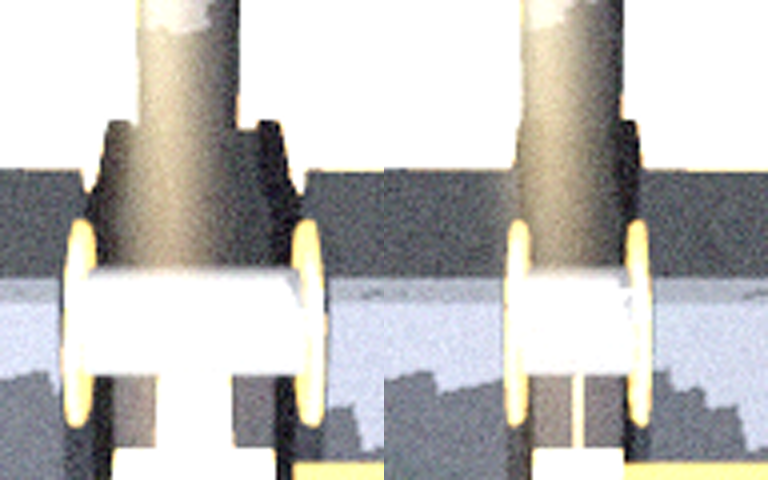

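Run:
```python
from h import *
from scipy.spatial.transform import Rotation as R
m,_=load("w6"); T=R.from_euler("xyz",[-3.1408,.0001,-.2434]).as_matrix(); p=np.array([.5478,-.0624,.0642])
print("f",200/np.tan(np.radians(m["vfov"])/2))
for x in(-9.5,0,9.5):
  for z in(-10,0,6,15,25,35):
    X=p+T@np.array([x,.0156*1000,z])/1000; print(x,z,np.round(proj(m,X),1),"depth",round((m["R"]@X+m["t"])[2],3))
print("cam in tool",T.T@(-m["R"].T@m["t"]-p))
```

```text
f 289.9483243997664
-9.5 -10 [344.5 268.8] depth 0.171
-9.5 0 [343.1 260.6] depth 0.181
-9.5 6 [342.3 256. ] depth 0.186
-9.5 15 [341.2 249.7] depth 0.195
-9.5 25 [340.1 243.3] depth 0.205
-9.5 35 [339.1 237.5] depth 0.214
0 -10 [345.  254.2] depth 0.168
0 0 [343.5 246.6] depth 0.178
0 6 [342.7 242.5] depth 0.184
0 15 [341.6 236.7] depth 0.192
0 25 [340.4 230.8] depth 0.202
0 35 [339.4 225.5] depth 0.211
9.5 -10 [345.4 239.2] depth 0.166
9.5 0 [343.9 232.3] depth 0.175
9.5 6 [343.1 228.5] depth 0.181
9.5 15 [341.9 223.3] depth 0.19
9.5 25 [340.7 218. ] depth 0.199
9.5 35 [339.7 213.2] depth 0.209
cam in tool [ 0.07828015 -0.0002483  -0.16230985]
```

The fingers closed fully without meeting the bar. In the pictures their tips also sit about 20–25 mm higher than the stated geometry gives: they are 172 mm deep where 199 mm was expected. I'll lower gently, watching the force. Even by the stated geometry, the tips would still clear the board.

Call:
jog_arm --rows '[-3, 1, -4, 0, 0, 0, -3, 1, -4, 0, 0, 0, 0, 0, -4, 0, 0, 0, 0, 0, 0, 0, 0, 0, 0, 0, 0, 0, 0, 0]'

```text
clock: 7.6
ee_pos: [0.5406, -0.0601, 0.0506]
ee_rot: [-3.141, 0.001, -0.243]
wrist_force: [0.4, 0.2, 0.2]
finger_gap: 0.0361
```

Call:
jog_arm --rows '[0, 0, -3, 0, 0, 0, 0, 0, -3, 0, 0, 0, 0, 0, -3, 0, 0, 0, 0, 0, 0, 0, 0, 0, 0, 0, 0, 0, 0, 0]'

```text
clock: 8.02
ee_pos: [0.5407, -0.0602, 0.0404]
ee_rot: [-3.141, 0.001, -0.243]
wrist_force: [0.3, 0.5, -0.9]
finger_gap: 0.0359
```

```bash
python3 -c "
from h import *
delta([.542,-.0605,.042],-.243)
m,im=snap('wrist','w7')
m,im=snap('scene','s7')
c=im[140:220,280:370]; c=np.clip(c.astype(float)*3,0,255).astype(np.uint8); cv2.imwrite('pics/s7d.png',cv2.resize(c,None,fx=7,fy=7,interpolation=cv2.INTER_CUBIC))
"
```

```text
t 8.02 pos [ 0.5407 -0.0602  0.0404] rot [-3.1409e+00  1.1000e-03 -2.4330e-01] d mm [ 1.3 -0.3  1.6] turn [-0.0009 -0.0009  0.0003] F [ 0.3  0.5 -0.9] gap 35.9
```

View pics/s7d.png

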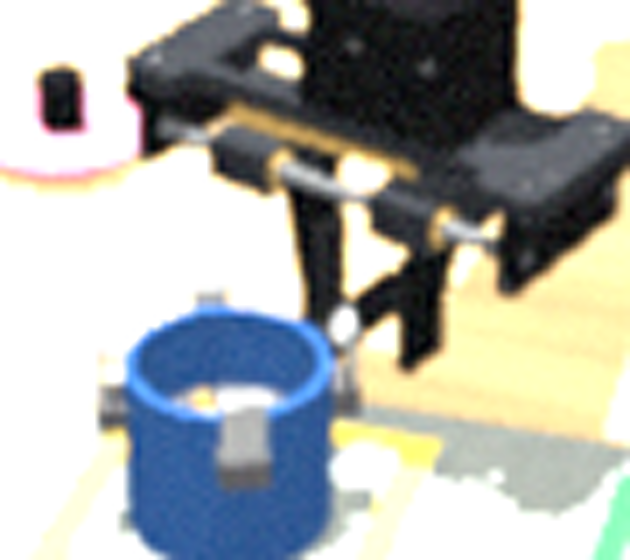

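View pics/w7.png

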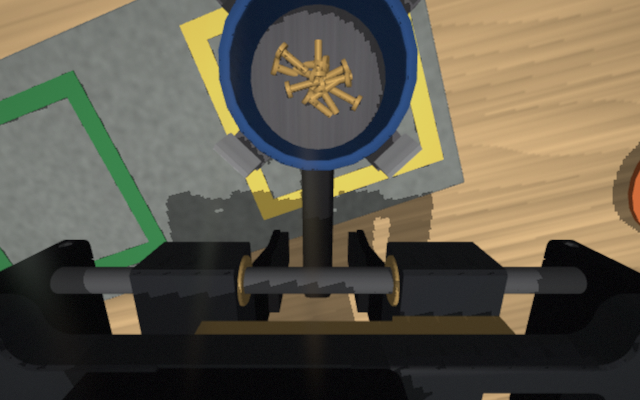

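Now the scene view shows the bar between the fingers, with the tips below it. I'll close the gripper.

Call:
jog_arm --rows '[0, 0, 0, 0, 0, 0, 0, 0, 0, 0, 0, 0, 0, 0, 0, 0, 0, 0, 0, 0, 0, 0, 0, 0, 0, 0, 0, 0, 0, 0, 0, 0, 0, 0, 0, 0, 0, 0, 0, 0, 0, 0, 0, 0, 0, 0, 0, 0]' --claw 8 --squeeze 30

```text
clock: 8.78
ee_pos: [0.5411, -0.0602, 0.041]
ee_rot: [-3.141, -0.0, -0.243]
wrist_force: [-0.5, -0.9, -0.9]
finger_gap: 0.0156
```

Call:
jog_arm --rows '[-1, 5, 0, 0, 0, 0, -1, 8, 0, 0, 0, 0, -1, 8, 0, 0, 0, 0, -1, 8, 0, 0, 0, 0, 0, 0, 0, 0, 0, 0]'

```text
clock: 9.2
ee_pos: [0.5368, -0.0321, 0.041]
ee_rot: [3.139, -0.001, -0.249]
wrist_force: [1.0, -1.6, -1.2]
finger_gap: 0.0156
```

Call:
jog_arm --rows '[-1.5, 10, 0, 0, 0, 0, -1.5, 12, 0, 0, 0, 0, -1.5, 12, 0, 0, 0, 0, -1.5, 12, 0, 0, 0, 0, -1.5, 12, 0, 0, 0, 0, -1.5, 12, 0, 0, 0, 0, -1.5, 12, 0, 0, 0, 0, -1.5, 12, 0, 0, 0, 0, -1.5, 12, 0, 0, 0, 0, -1.5, 12, 0, 0, 0, 0, 0, 0, 0, 0, 0, 0, 0, 0, 0, 0, 0, 0]'

```text
clock: 10.2
ee_pos: [0.5178, 0.0949, 0.0412]
ee_rot: [3.134, -0.001, -0.247]
wrist_force: [0.2, -3.5, -1.5]
finger_gap: 0.0157
```

```bash
cat > pot.py <<'E'
from h import *
def pot(m,im):
    hsv=cv2.cvtColor(im,cv2.COLOR_BGR2HSV)
    b=((hsv[...,0]>100)&(hsv[...,0]<125)&(hsv[...,1]>120)&(hsv[...,2]>40)).astype(np.uint8)*255; mk,s,c=big(b)
    ct=max(cv2.findContours(mk,0,1)[0],key=len); W=np.array([onz(m,*p,.082)[:2]*1000 for p in ct[:,0]],np.float32)
    print("pot",s,np.round(cv2.minAreaRect(W)[0],1),np.round(cv2.minAreaRect(W)[1],1),[np.round(a,1) for a in cv2.fitEllipse(W)])
E
python3 -c "
from pot import *
delta([.5175,.139,.041],-.243)
m,im=snap('wrist','w8'); pot(m,im)"
```

```text
t 10.2 pos [0.5178 0.0949 0.0412] rot [ 3.134e+00 -1.000e-03 -2.469e-01] d mm [-0.3 44.1 -0.2] turn [ 0.0076 -0.0009  0.0039] F [ 0.2 -3.5 -1.5] gap 15.7
pot [  223     0   196   171 12884] [601.6  73.2] [75.9 62.6] [array([604.3,  72.5]), array([66.1, 78.6]), np.float64(166.1)]
```

View pics/w8.png

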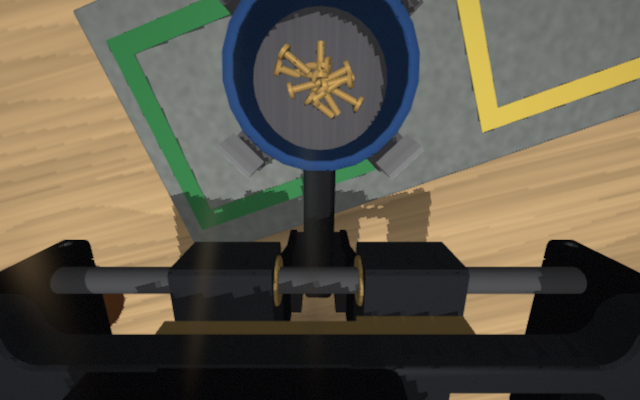

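```bash
python3 -c "
from h import *; from rig import camera_model
m=camera_model('top')
print(onz(m,150+100/2.4,90+342/2.4,.09)); ms=camera_model('scene'); print(onz(ms,180+662/2.3,130+152/2.3,.09))
"
```

```text
[0.50432957 0.28393924 0.09      ]
[0.5181108  0.28991549 0.09      ]
```

Call:
jog_arm --rows '[0, 8, 0, 0, 0, 0, 0, 8, 0, 0, 0, 0, 0, 8, 0, 0, 0, 0, 0, 6, 0, 0, 0, 0, 0, 0, 0, 0, 0, 0]'

```text
clock: 10.67
ee_pos: [0.5177, 0.1214, 0.0411]
ee_rot: [3.128, -0.0, -0.255]
wrist_force: [0.7, -2.1, 0.1]
finger_gap: 0.0154
```

```bash
python3 -c "
from pot import *
delta([.5175,.139,.041],-.243)
m,im=snap('scene','s8');cv2.imwrite('pics/s8c.png',cv2.resize(im[100:300,260:500],None,fx=3,fy=3))"
```

```text
t 10.67 pos [0.5177 0.1214 0.0411] rot [ 3.1282e+00 -2.0000e-04 -2.5480e-01] d mm [-0.2 17.6 -0.1] turn [ 0.013  -0.0031  0.0118] F [ 0.7 -2.1  0.1] gap 15.4
```

View pics/s8c.png

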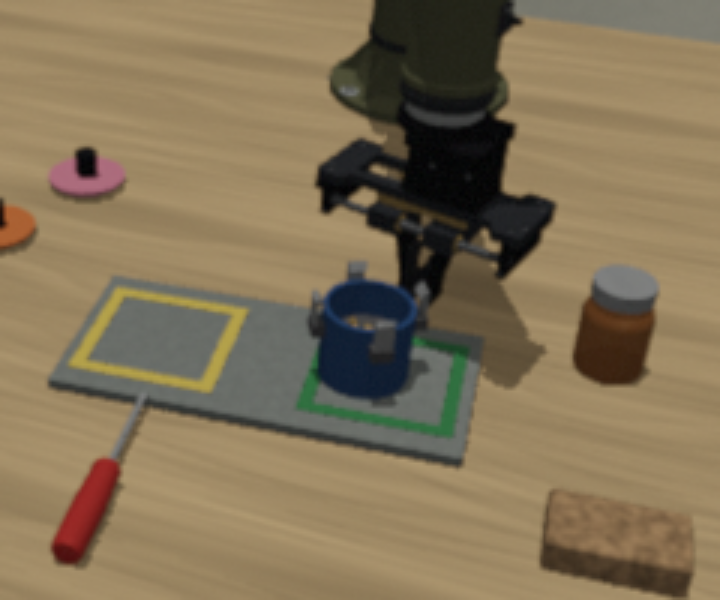

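Call:
jog_arm --rows '[0, 6, 0, 0.004, 0, 0.004, 0, 6, 0, 0.004, 0, 0.004, 0, 5, 0, 0.003, 0, 0.003, 0, 0, 0, 0, 0, 0, 0, 0, 0, 0, 0, 0]'

```text
clock: 11.13
ee_pos: [0.5178, 0.1381, 0.041]
ee_rot: [3.138, 0.003, -0.244]
wrist_force: [0.6, -3.6, 0.1]
finger_gap: 0.0156
```

```bash
python3 -c "
from pot import *
delta([.5175,.139,.041],-.243)
m,im=snap('scene','s9');cv2.imwrite('pics/s9c.png',cv2.resize(im[180:260,340:430],None,fx=7,fy=7,interpolation=2))
m,im=snap('top','t9');cv2.imwrite('pics/t9c.png',cv2.resize(im[140:260,200:330],None,fx=5,fy=5,interpolation=2))"
```

```text
t 11.13 pos [0.5178 0.1381 0.041 ] rot [ 3.1382e+00  3.1000e-03 -2.4430e-01] d mm [-0.3  0.9  0. ] turn [ 0.0026 -0.0038  0.0013] F [ 0.6 -3.6  0.1] gap 15.6
```

View pics/s9c.png

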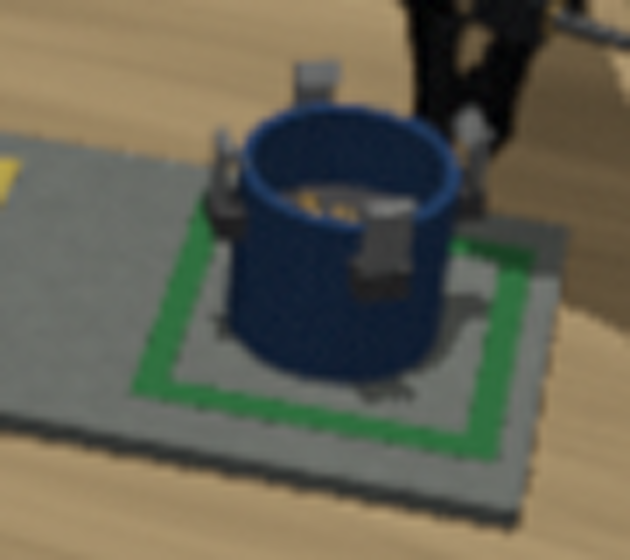

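View pics/t9c.png

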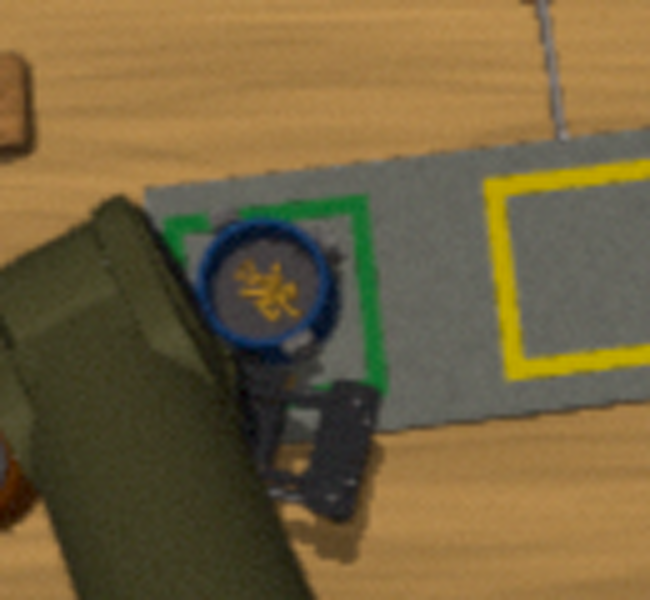

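Call:
jog_arm --rows '[0, 0, 0, 0, 0, 0, 0, 0, 0, 0, 0, 0, 0, 0, 0, 0, 0, 0, 0, 0, 0, 0, 0, 0, 0, 0, 0, 0, 0, 0]' --claw 40

```text
clock: 11.65
ee_pos: [0.5172, 0.1419, 0.0411]
ee_rot: [-3.14, 0.004, -0.24]
wrist_force: [-0.2, 0.1, -0.0]
finger_gap: 0.0378
```

Call:
jog_arm --rows '[0, 0, 10, 0, 0, 0, 0, 0, 20, 0, 0, 0, 0, 0, 30, 0, 0, 0, 0, 0, 35, 0, 0, 0, 0, 0, 40, 0, 0, 0, 0, 0, 40, 0, 0, 0, 0, 0, 20, 0, 0, 0, 0, 0, 0, 0, 0, 0, 0, 0, 0, 0, 0, 0]'

```text
clock: 12.4
ee_pos: [0.5121, 0.1445, 0.2494]
ee_rot: [-3.138, 0.005, -0.234]
wrist_force: [-0.2, -0.6, -0.3]
finger_gap: 0.04
```

```bash
python3 -c "
from pot import *
delta([.514,-.316,.16],0)
m,im=snap('wrist','w10');pot(m,im)"
```

```text
t 12.4 pos [0.5121 0.1445 0.2494] rot [-3.1382  0.0054 -0.2344] d mm [   1.9 -460.5  -89.4] turn [-0.004  -0.0049  0.2344] F [-0.2 -0.6 -0.3] gap 40.0
pot [ 290   52   71   77 1195] [607.9 114.5] [75.  76.1] [array([608.4, 114.4]), array([75.1, 75.6]), np.float64(74.2)]
```

View pics/w10.png

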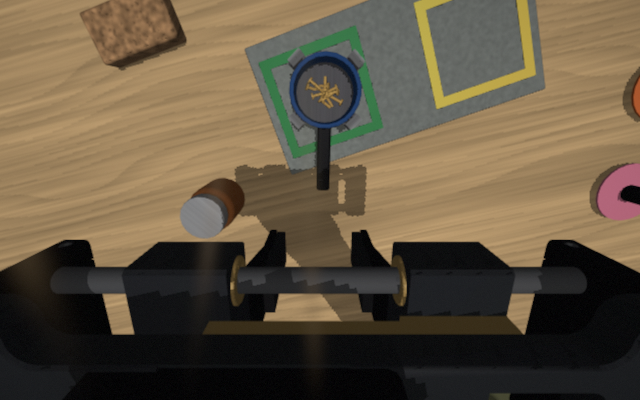

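Pot is at (0.608, 0.1145), about 2 mm from the green centre, and upright. Now the lid.

Call:
jog_arm --rows '[0, -25, 0, 0, 0, 0.02, 0, -38, 0, 0, 0, 0.02, 0, -38, 0, 0, 0, 0.02, 0, -38, 0, 0, 0, 0.02, 0, -38, 0, 0, 0, 0.02, 0, -38, 0, 0, 0, 0.02, 0, -38, 0, 0, 0, 0.02, 0, -38, 0, 0, 0, 0.02, 0, -38, 0, 0, 0, 0.02, 0, -30, 0, 0, 0, 0.02, 0, 0, 0, 0, 0, 0, 0, 0, 0, 0, 0, 0]' --claw 60

```text
clock: 13.45
ee_pos: [0.4949, -0.2249, 0.2291]
ee_rot: [-3.128, 0.038, -0.013]
wrist_force: [0.0, 0.8, 0.4]
finger_gap: 0.0603
```

```bash
python3 -c "
from h import *
delta([.514,-.316,.12],0)"
```

```text
t 13.45 pos [ 0.4949 -0.2249  0.2291] rot [-3.1284  0.0378 -0.0126] d mm [  19.1  -91.1 -109.1] turn [-0.0134 -0.0377  0.0128] F [0.  0.8 0.4] gap 60.3
```

Call:
jog_arm --rows '[0, 0, 0, -0.005, -0.015, 0.004, 4, -20, -10, -0.005, -0.012, 0.005, 5, -25, -15, -0.003, -0.01, 0.004, 5, -25, -15, 0, 0, 0, 5, -21, -10, 0, 0, 0, 0, 0, 0, 0, 0, 0, 0, 0, 0, 0, 0, 0]'

```text
clock: 14.03
ee_pos: [0.5147, -0.3066, 0.1719]
ee_rot: [-3.135, 0.002, 0.017]
wrist_force: [1.0, 0.9, -1.2]
finger_gap: 0.0597
```

```bash
python3 -c "
from h import *
delta([.514,-.316,.06],0)
m,im=snap('wrist','w11')
mk,s,_=big(mask(im,5,14,150,80)); ct=max(cv2.findContours(mk,0,1)[0],key=len); W=np.array([onz(m,*p,.0125)[:2]*1000 for p in ct[:,0]],np.float32)
print(s,cv2.minAreaRect(W),cv2.fitEllipse(W))"
```

```text
t 14.03 pos [ 0.5147 -0.3066  0.1719] rot [-3.1351e+00  1.6000e-03  1.7200e-02] d mm [  -0.7   -9.4 -111.9] turn [-0.0065 -0.0017 -0.0172] F [ 1.   0.9 -1.2] gap 59.7
[ 291  149   73   72 3592] ((513.750244140625, -316.0990295410156), (82.84304809570312, 82.43238067626953), 48.6241455078125) ((513.6578369140625, -316.2301025390625), (81.93594360351562, 82.45718383789062), 130.62355041503906)
```

View pics/w11.png

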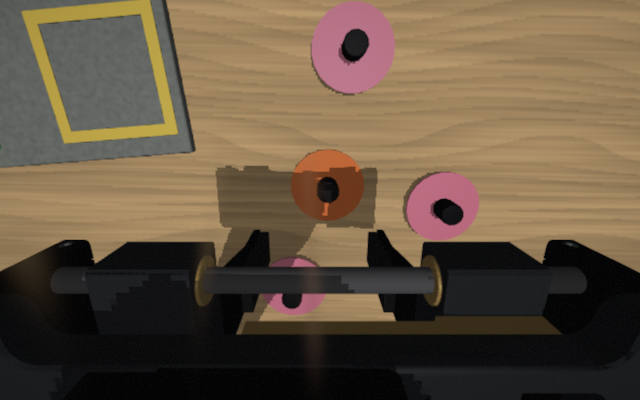

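Call:
jog_arm --rows '[0, -5, -5, -0.003, 0, -0.008, 0, -5, -20, -0.003, 0, -0.009, 0, 0, -25, 0, 0, 0, 0, 0, -25, 0, 0, 0, 0, 0, -20, 0, 0, 0, 0, 0, -8, 0, 0, 0, 0, 0, 0, 0, 0, 0, 0, 0, 0, 0, 0, 0]'

```text
clock: 14.75
ee_pos: [0.5195, -0.3072, 0.0706]
ee_rot: [3.138, -0.008, 0.013]
wrist_force: [0.4, 0.1, 0.9]
finger_gap: 0.0601
```

```bash
python3 -c "
from h import *
delta([.5137,-.3162,.04],0)
m,im=snap('wrist','w12')
m,im=snap('scene','s12');cv2.imwrite('pics/s12c.png',cv2.resize(np.clip(im[90:210,180:320]*1.8,0,255).astype(np.uint8),None,fx=5,fy=5,interpolation=2))
for z in (0,.025): print(proj(m,(.5137,-.3162,.058-z)))
"
```

```text
t 14.75 pos [ 0.5195 -0.3072  0.0706] rot [ 3.1377 -0.0085  0.0127] d mm [ -5.8  -9.  -30.6] turn [ 0.0039  0.0085 -0.0127] F [0.4 0.1 0.9] gap 60.1
(np.float64(255.91880365325557), np.float64(161.46097089484675))
(np.float64(256.6305592976612), np.float64(168.69012807803696))
```

View pics/w12.png

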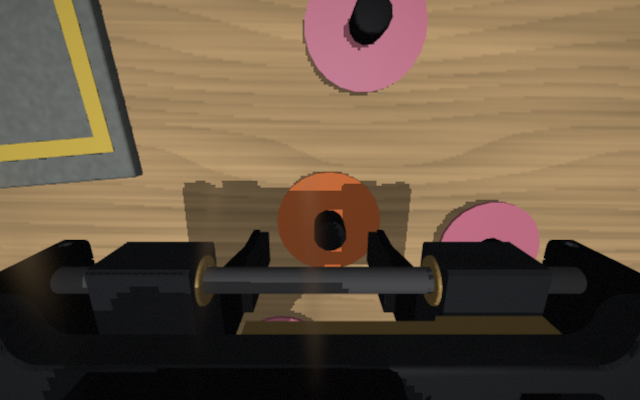

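View pics/s12c.png

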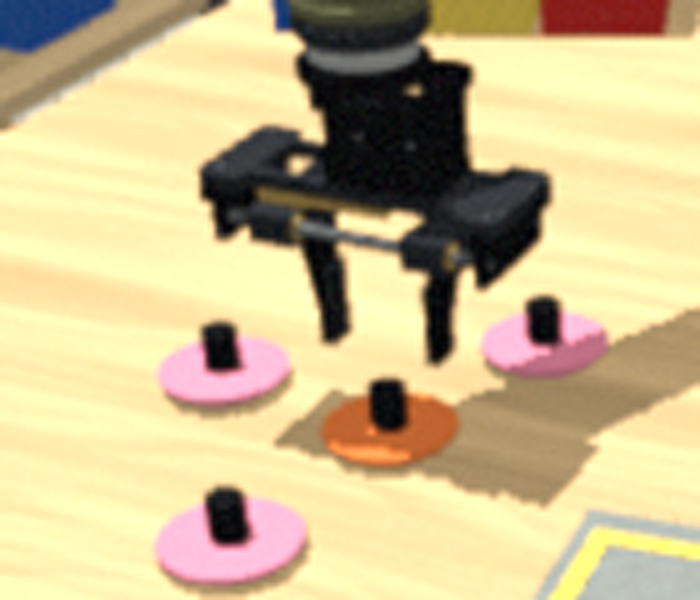

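```bash
python3 -c "
from h import *
m,_=load('s12')
for z in (.0456,.06,.0706,.08):
  for y in(-.030,.030): print(z,y,np.round((np.array(proj(m,(.5195,-.3072+y*1.1,z)))-(180,90))*5))
print((np.array(proj(m,(.5137,-.3162,.0405)))-(180,90))*5)
"
```

```text
0.0456 -0.03 [342. 372.]
0.0456 0.03 [438. 393.]
0.06 -0.03 [340. 351.]
0.06 0.03 [437. 372.]
0.0706 -0.03 [338. 336.]
0.0706 0.03 [435. 356.]
0.08 -0.03 [336. 322.]
0.08 0.03 [434. 342.]
[382.09331652 382.68971802]
```

The scene view confirms that the real fingertips are at the reported TCP height (z ≈ 0.069–0.070), not 25 mm beyond it. I'll use that from here.

Call:
jog_arm --rows '[-3, -5, -3, 0.002, 0.004, -0.006, -3, -5, -5, 0.002, 0.004, -0.006, 0, 0, -5, 0, 0, 0, 0, 0, -4, 0, 0, 0, 0, 0, 0, 0, 0, 0, 0, 0, 0, 0, 0, 0]'

```text
clock: 15.35
ee_pos: [0.5159, -0.3216, 0.0575]
ee_rot: [3.136, -0.008, -0.003]
wrist_force: [0.4, 0.1, 0.2]
finger_gap: 0.0604
```

```bash
python3 -c "
from h import *
delta([.5137,-.3162,.045],0)
m,im=snap('wrist','w13')"
```

```text
t 15.35 pos [ 0.5159 -0.3216  0.0575] rot [ 3.136e+00 -7.800e-03 -2.600e-03] d mm [ -2.2   5.4 -12.5] turn [0.0057 0.0078 0.0026] F [0.4 0.1 0.2] gap 60.4
```

View pics/w13.png

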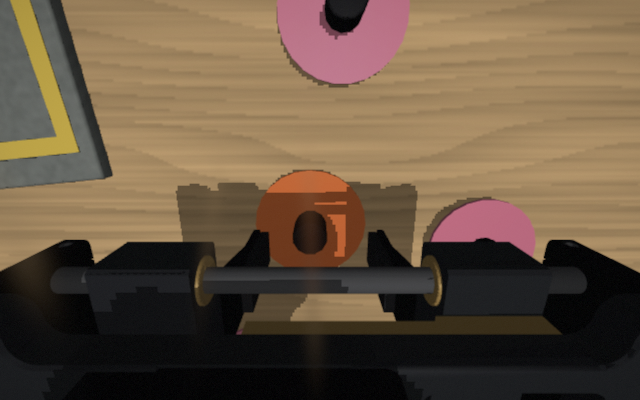

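Call:
jog_arm --rows '[-1, 2.5, -5, 0.003, 0.004, 0.001, -1, 2.5, -6, 0.003, 0.004, 0.001, 0, 0, 0, 0, 0, 0, 0, 0, 0, 0, 0, 0]'

```text
clock: 15.73
ee_pos: [0.5138, -0.3155, 0.0453]
ee_rot: [-3.14, 0.001, 0.0]
wrist_force: [0.6, 0.2, -0.1]
finger_gap: 0.0598
```

```bash
python3 -c "
from h import *
delta([.5137,-.3162,.02],0)"
```

```text
t 15.73 pos [ 0.5138 -0.3155  0.0453] rot [-3.1402e+00  1.2000e-03  2.0000e-04] d mm [ -0.1  -0.7 -25.3] turn [-0.0014 -0.0012 -0.0002] F [ 0.6  0.2 -0.1] gap 59.8
```

Call:
jog_arm --rows '[0, -0.5, -6, 0, 0, 0, 0, 0, -8, 0, 0, 0, 0, 0, -7, 0, 0, 0, 0, 0, -4, 0, 0, 0, 0, 0, 0, 0, 0, 0, 0, 0, 0, 0, 0, 0]'

```text
clock: 16.23
ee_pos: [0.5134, -0.3154, 0.0167]
ee_rot: [-3.139, 0.002, 0.001]
wrist_force: [0.2, 0.1, -0.2]
finger_gap: 0.0604
```

```bash
python3 -c "
from h import *
delta([.5137,-.3162,.014],0)"
```

```text
t 16.23 pos [ 0.5134 -0.3154  0.0167] rot [-3.1393e+00  2.3000e-03  9.0000e-04] d mm [ 0.3 -0.8 -2.7] turn [-0.0023 -0.0023 -0.0009] F [ 0.2  0.1 -0.2] gap 60.4
```

Call:
jog_arm --rows '[0, -0.4, -1.5, -0.002, -0.002, 0, 0, 0, -1.5, 0, 0, 0, 0, 0, 0, 0, 0, 0]'

```text
clock: 16.48
ee_pos: [0.5134, -0.316, 0.0135]
ee_rot: [-3.142, 0.0, 0.001]
wrist_force: [1.1, -0.2, 0.5]
finger_gap: 0.0597
```

Call:
jog_arm --rows '[0, 0, -1, 0, 0, 0, 0, 0, 0, 0, 0, 0]'

```text
clock: 16.65
ee_pos: [0.5137, -0.3162, 0.0128]
ee_rot: [3.141, -0.001, 0.001]
wrist_force: [-0.4, 0.4, -0.1]
finger_gap: 0.06
```

Call:
jog_arm --rows '[0, 0, -1.5, 0, 0, 0, 0, 0, 0, 0, 0, 0]'

```text
clock: 16.82
ee_pos: [0.5143, -0.3165, 0.0129]
ee_rot: [3.14, -0.002, 0.001]
wrist_force: [-0.6, 0.4, -0.0]
finger_gap: 0.0597
```

Call:
jog_arm --rows '[0, 0, -1, 0, 0, 0, 0, 0, 0, 0, 0, 0]'

```text
clock: 16.98
ee_pos: [0.5149, -0.3168, 0.0126]
ee_rot: [3.139, -0.003, 0.001]
wrist_force: [-0.1, 0.6, -0.1]
finger_gap: 0.0598
```

Contact with the disc at TCP z ≈ 0.0126, which matches the disc top at 0.0125, so the tips really are at the TCP. Back off a little and grip.

Call:
jog_arm --rows '[-1, 0.5, 1, 0.002, 0.003, 0, 0, 0, 0, 0, 0, 0, 0, 0, 0, 0, 0, 0, 0, 0, 0, 0, 0, 0, 0, 0, 0, 0, 0, 0, 0, 0, 0, 0, 0, 0, 0, 0, 0, 0, 0, 0, 0, 0, 0, 0, 0, 0]' --claw 15 --squeeze 40

```text
clock: 17.65
ee_pos: [0.5133, -0.316, 0.0126]
ee_rot: [-3.141, 0.001, 0.001]
wrist_force: [1.0, 0.1, 0.7]
finger_gap: 0.0229
```

```bash
python3 -c "
from h import *
delta([.5137,-.3162,.013],0)"
```

```text
t 17.65 pos [ 0.5133 -0.316   0.0126] rot [-3.1409e+00  1.3000e-03  6.0000e-04] d mm [ 0.4 -0.2  0.4] turn [-0.0007 -0.0013 -0.0006] F [1.  0.1 0.7] gap 22.9
```

Call:
jog_arm --rows '[0, 0, 0, 0, 0, 0, 0, 0, 5, 0, 0, 0, 0, 0, 15, 0, 0, 0, 0, 0, 25, 0, 0, 0, 0, 0, 35, 0, 0, 0, 0, 0, 35, 0, 0, 0, 0, 0, 30, 0, 0, 0, 0, 0, 15, 0, 0, 0, 0, 0, 0, 0, 0, 0, 0, 0, 0, 0, 0, 0]'

```text
clock: 18.48
ee_pos: [0.509, -0.3131, 0.1785]
ee_rot: [-3.137, 0.007, 0.001]
wrist_force: [-0.4, -0.1, -0.9]
finger_gap: 0.0231
```

```bash
python3 -c "
from h import *
delta([.608,.1145,.15],0)
m,im=snap('wrist','w14')
m,im=snap('scene','s14');cv2.imwrite('pics/s14c.png',cv2.resize(np.clip(im[70:210,180:320]*1.8,0,255).astype(np.uint8),None,fx=5,fy=4.2,interpolation=2))
"
```

```text
t 18.48 pos [ 0.509  -0.3131  0.1785] rot [-3.1369e+00  7.0000e-03  1.4000e-03] d mm [ 99.  427.6 -28.5] turn [-0.0047 -0.007  -0.0013] F [-0.4 -0.1 -0.9] gap 23.1
```

View pics/w14.png

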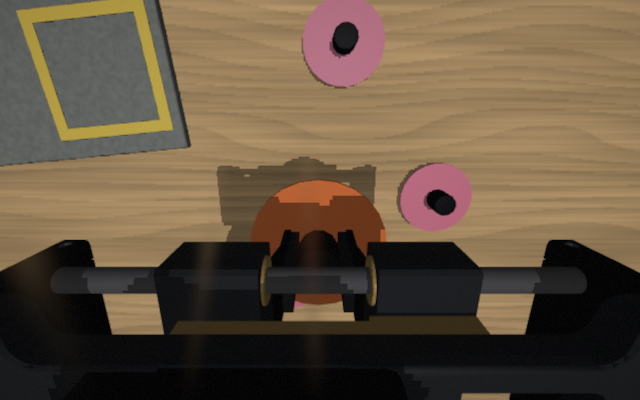

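View pics/s14c.png

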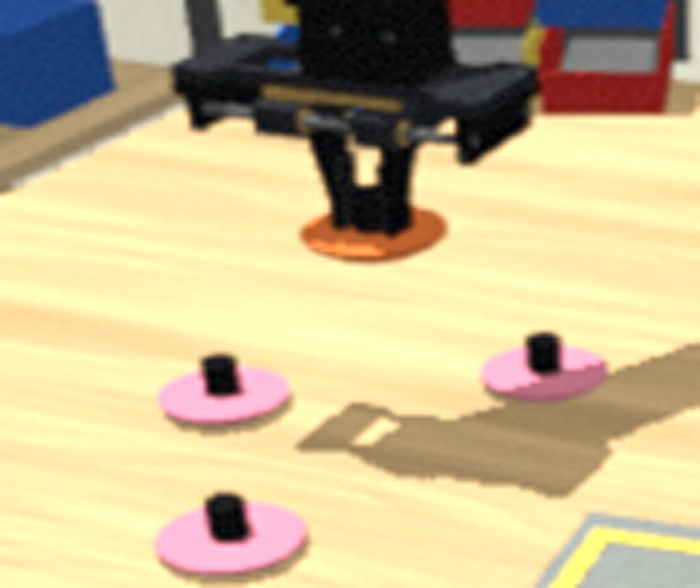

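```bash
cat > lidfit.py <<'E'
from h import *
from scipy.optimize import least_squares
def lidfit(m,im,p,rmax=238,zoff=-.0005):
    mk,s,_=big(mask(im,5,16,150,40)); ct=max(cv2.findContours(mk,0,1)[0],key=len)[:,0]
    ct=ct[(ct[:,1]<rmax)]
    top={}
    for u,v in ct:
        if u not in top or v<top[u]: top[u]=v
    P=np.array([(u,v) for u,v in top.items()])
    W=np.array([onz(m,u,v-.5,p[2]+zoff)[:2]*1000 for u,v in P])
    f=lambda q:np.hypot(W[:,0]-q[0],W[:,1]-q[1])-42
    r=least_squares(f,[p[0]*1000,p[1]*1000],loss="soft_l1"); print("lid centre",r.x.round(1),"rms",np.sqrt((r.fun**2).mean()).round(2),"minus tcp",(r.x-np.array(p[:2])*1000).round(1),len(W))
    f=lambda q:np.hypot(W[:,0]-q[0],W[:,1]-q[1])-q[2]
    r=least_squares(f,[p[0]*1000,p[1]*1000,42],loss="soft_l1"); print("free",r.x.round(1))
E
python3 -c "
from lidfit import *
m,im=load('w14'); lidfit(m,im,[.509,-.3131,.1785])"
```

```text
lid centre [ 509.2 -313.1] rms 0.3 minus tcp [0.2 0. ] 135
free [ 510.3 -313.1   41.1]
```

Call:
jog_arm --rows '[1, 20, 0, 0, 0, 0, 2, 36, 0, 0, 0, 0, 2, 38, 0, 0, 0, 0, 2, 38, 0, 0, 0, 0, 2, 38, 0, 0, 0, 0, 2, 38, 0, 0, 0, 0, 2, 38, 0, 0, 0, 0, 2, 38, 0, 0, 0, 0, 2, 38, 0, 0, 0, 0, 2, 38, 0, 0, 0, 0, 2, 30, 0, 0, 0, 0, 0, 0, 0, 0, 0, 0]'

```text
clock: 19.58
ee_pos: [0.5089, 0.0918, 0.1522]
ee_rot: [-3.127, 0.047, -0.009]
wrist_force: [0.3, -0.1, -0.2]
finger_gap: 0.0229
```

Call:
jog_arm --rows '[0, 0, 0, 0, 0, 0, 0, 0, 0, 0, 0, 0]'

```text
clock: 19.75
ee_pos: [0.5063, 0.0939, 0.1489]
ee_rot: [-3.126, 0.053, -0.003]
wrist_force: [0.6, 0.1, -0.1]
finger_gap: 0.0233
```

```bash
python3 -c "
from pot import *; from lidfit import *
delta([.54,.1145,.18],0)
m,im=snap('wrist','w15'); pot(m,im)
"
```

```text
t 19.75 pos [0.5063 0.0939 0.1489] rot [-3.1261  0.0533 -0.0032] d mm [33.7 20.6 31.1] turn [-0.0156 -0.0533  0.0036] F [ 0.6  0.1 -0.1] gap 23.3
pot [ 238   13  106  117 3966] [607.9 114.3] [75.6 76.1] [array([608.1, 114.1]), array([75.3, 75.7]), np.float64(76.0)]
```

View pics/w15.png

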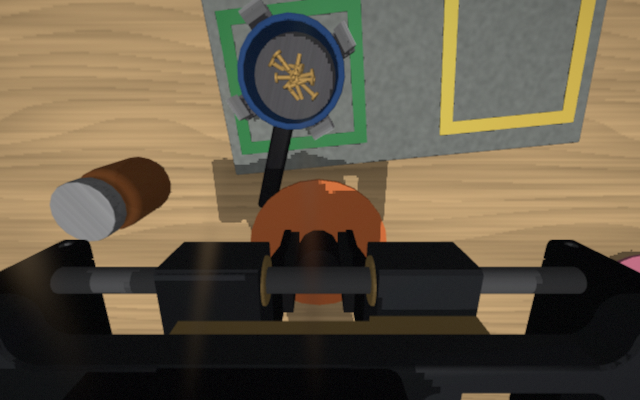

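Call:
jog_arm --rows '[5, 3, 6, -0.004, -0.014, 0, 15, 4, 6, -0.004, -0.013, 0.001, 20, 4, 4, -0.004, -0.013, 0.001, 20, 4, 2, -0.003, -0.01, 0.001, 20, 3, 0, 0, 0, 0, 12, 2, 0, 0, 0, 0, 0, 0, 0, 0, 0, 0, 0, 0, 0, 0, 0, 0]'

```text
clock: 20.47
ee_pos: [0.6043, 0.0996, 0.1669]
ee_rot: [3.134, 0.0, -0.024]
wrist_force: [0.1, -0.4, -1.5]
finger_gap: 0.0233
```

```bash
python3 -c "
from h import *
delta([.608,.1142,.14],0)
"
```

```text
t 20.47 pos [0.6043 0.0996 0.1669] rot [ 3.1343e+00  2.0000e-04 -2.4200e-02] d mm [  3.7  14.6 -26.9] turn [ 0.0073 -0.0003  0.0242] F [ 0.1 -0.4 -1.5] gap 23.3
```

Call:
jog_arm --rows '[1, 4, -2, 0.003, 0, 0.008, 1, 5, -5, 0.003, 0, 0.008, 1, 5, -8, 0.002, 0, 0.008, 0, 0, -8, 0, 0, 0, 0, 0, -4, 0, 0, 0, 0, 0, 0, 0, 0, 0, 0, 0, 0, 0, 0, 0]'

```text
clock: 21.05
ee_pos: [0.6042, 0.1122, 0.1362]
ee_rot: [3.14, 0.003, -0.0]
wrist_force: [0.8, -0.0, -1.6]
finger_gap: 0.0231
```

```bash
python3 -c "
from h import *
delta([.608,.1142,.115],0)
"
```

```text
t 21.05 pos [0.6042 0.1122 0.1362] rot [ 3.1403e+00  3.1000e-03 -3.0000e-04] d mm [  3.8   2.  -21.2] turn [ 0.0013 -0.0031  0.0003] F [ 0.8 -0.  -1.6] gap 23.1
```

Call:
jog_arm --rows '[2, 1, -4, 0, -0.002, 0, 2, 1, -6, 0, -0.001, 0, 0, 0, -6, 0, 0, 0, 0, 0, 0, 0, 0, 0, 0, 0, 0, 0, 0, 0]'

```text
clock: 21.47
ee_pos: [0.6087, 0.1143, 0.1187]
ee_rot: [3.14, -0.001, -0.001]
wrist_force: [-1.1, 0.5, -0.0]
finger_gap: 0.0228
```

```bash
python3 -c "
from lidfit import *; from rig import observe
delta([.608,.1142,.115],0)
p=observe()['ee_pos']
m,im=snap('wrist','w16'); lidfit(m,im,p)
m,im=snap('scene','s16');cv2.imwrite('pics/s16c.png',cv2.resize(im[150:250,330:430],None,fx=6,fy=6,interpolation=2))
"
```

```text
t 21.47 pos [0.6087 0.1143 0.1187] rot [ 3.1401e+00 -7.0000e-04 -5.0000e-04] d mm [-0.7 -0.1 -3.7] turn [0.0015 0.0007 0.0005] F [-1.1  0.5 -0. ] gap 22.8
lid centre [608.7 114.2] rms 0.26 minus tcp [-0.  -0.1] 135
free [609.5 114.2  41.3]
```

View pics/w16.png

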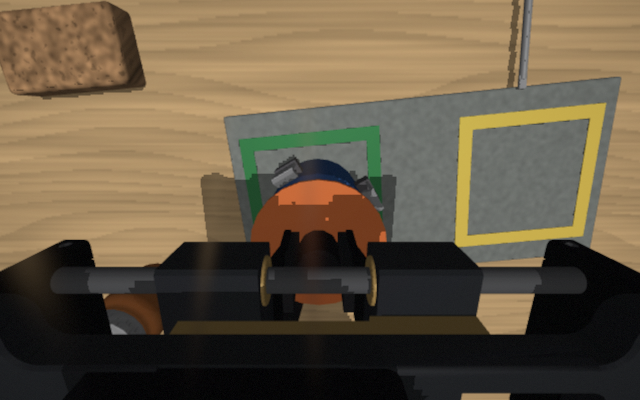

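View pics/s16c.png

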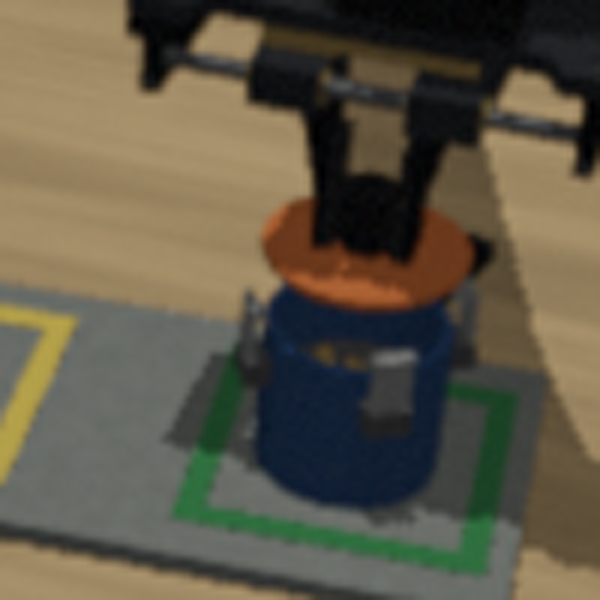

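Lid aligned to within about 1 mm over the pot. Descend.

Call:
jog_arm --rows '[-0.5, 0, -4, 0.001, 0.001, 0, 0, 0, -5, 0, 0, 0, 0, 0, -4, 0, 0, 0, 0, 0, -3, 0, 0, 0, 0, 0, 0, 0, 0, 0]'

```text
clock: 21.98
ee_pos: [0.6085, 0.1141, 0.1019]
ee_rot: [3.141, -0.001, -0.001]
wrist_force: [0.9, -0.2, -0.7]
finger_gap: 0.0232
```

```bash
python3 -c "
from h import *
delta([.608,.1142,.0886],0)
"
```

```text
t 21.98 pos [0.6085 0.1141 0.1019] rot [ 3.1411e+00 -1.0000e-03 -9.0000e-04] d mm [ -0.5   0.1 -13.3] turn [0.0005 0.001  0.0009] F [ 0.9 -0.2 -0.7] gap 23.2
```

Call:
jog_arm --rows '[-0.4, 0, -2, 0, 0.001, 0, 0, 0, -3, 0, 0, 0, 0, 0, -2, 0, 0, 0, 0, 0, -1, 0, 0, 0, 0, 0, 0, 0, 0, 0]'

```text
clock: 22.4
ee_pos: [0.6087, 0.1146, 0.0947]
ee_rot: [3.141, -0.001, -0.001]
wrist_force: [-0.2, 0.0, 1.6]
finger_gap: 0.0231
```

Call:
jog_arm --rows '[0, 0, -2, 0, 0, 0, 0, 0, -2, 0, 0, 0]'

```text
clock: 22.57
ee_pos: [0.6096, 0.1149, 0.0933]
ee_rot: [3.141, -0.004, -0.001]
wrist_force: [-4.0, -1.4, 10.6]
finger_gap: 0.0231
```

Call:
jog_arm --rows '[-1, 0, -3, 0, 0.003, 0, -0.5, 0, -3, 0, 0.002, 0]'

```text
clock: 22.73
ee_pos: [0.6102, 0.1152, 0.092]
ee_rot: [3.14, -0.004, -0.001]
wrist_force: [-4.3, -0.3, 11.6]
finger_gap: 0.0231
```

```bash
python3 -c "
from h import *
delta([.608,.1142,.0886],0)
"
```

```text
t 22.73 pos [0.6102 0.1152 0.092 ] rot [ 3.1405e+00 -3.9000e-03 -1.4000e-03] d mm [-2.2 -1.  -3.4] turn [0.0011 0.0039 0.0014] F [-4.3 -0.3 11.6] gap 23.1
```

Call:
jog_arm --rows '[-2, -0.5, -3, 0, 0.003, 0, -1.5, -0.5, -3, 0, 0.003, 0]'

```text
clock: 22.9
ee_pos: [0.61, 0.1151, 0.091]
ee_rot: [3.141, -0.006, -0.001]
wrist_force: [-2.8, -0.3, 11.8]
finger_gap: 0.0227
```

Call:
jog_arm --rows '[-1.5, -0.5, -3, 0, 0.003, 0]'

```text
clock: 22.98
ee_pos: [0.6099, 0.1151, 0.0903]
ee_rot: [3.141, -0.007, -0.001]
wrist_force: [-2.8, -1.5, 7.2]
finger_gap: 0.0229
```

Call:
jog_arm --rows '[-1.5, -0.5, -3, 0, 0.004, 0, -1, 0, -3, 0, 0.003, 0]'

```text
clock: 23.15
ee_pos: [0.6094, 0.1148, 0.0884]
ee_rot: [3.141, -0.005, -0.002]
wrist_force: [-6.5, -2.8, 26.2]
finger_gap: 0.0231
```

Call:
jog_arm --rows '[-0.5, 0, -3, 0, 0.003, 0]'

```text
clock: 23.23
ee_pos: [0.6095, 0.1148, 0.0884]
ee_rot: [3.14, -0.003, -0.002]
wrist_force: [-7.7, -1.7, 19.4]
finger_gap: 0.0231
```

Call:
jog_arm --rows '[-1, -0.2, -2.2, 0, 0.002, 0]'

```text
clock: 23.32
ee_pos: [0.6094, 0.1147, 0.0885]
ee_rot: [3.14, -0.003, -0.002]
wrist_force: [-1.9, -1.2, 7.4]
finger_gap: 0.0233
```

```bash
python3 -c "
from lidfit import *; from rig import observe
for i in range(2):
    delta([.608,.1142,.0885],0)
    m,im=snap('wrist','w17%d'%i)
m,im=snap('scene','s17');cv2.imwrite('pics/s17c.png',cv2.resize(im[150:250,330:430],None,fx=6,fy=6,interpolation=2))
snap('top','t17')
for i in range(6):
    delta([.608,.1142,.0885],0); snap('top','t17')
"
```

```text
t 23.32 pos [0.6094 0.1147 0.0885] rot [ 3.1395e+00 -3.2000e-03 -2.1000e-03] d mm [-1.4 -0.5 -0. ] turn [0.0021 0.0031 0.0021] F [-1.9 -1.2  7.4] gap 23.3
t 23.37 pos [0.6094 0.1148 0.0885] rot [ 3.1396e+00 -3.3000e-03 -2.0000e-03] d mm [-1.4 -0.6  0. ] turn [0.002  0.0033 0.002 ] F [-3.9 -1.4 12.3] gap 23.2
t 23.52 pos [0.6094 0.1148 0.0885] rot [ 3.1396e+00 -3.3000e-03 -2.1000e-03] d mm [-1.4 -0.6  0. ] turn [0.002  0.0033 0.0021] F [-3.2 -0.9 12.3] gap 23.3
t 23.57 pos [0.6094 0.1148 0.0885] rot [ 3.1396e+00 -3.3000e-03 -2.1000e-03] d mm [-1.4 -0.6  0. ] turn [0.002  0.0033 0.0021] F [-2.6 -0.7 12.4] gap 23.0
t 23.62 pos [0.6094 0.1148 0.0885] rot [ 3.1396e+00 -3.3000e-03 -2.1000e-03] d mm [-1.4 -0.6  0. ] turn [0.002  0.0033 0.0021] F [-2.7 -0.3 11.7] gap 22.9
t 23.67 pos [0.6094 0.1148 0.0885] rot [ 3.1397e+00 -3.2000e-03 -2.1000e-03] d mm [-1.4 -0.6  0. ] turn [0.0019 0.0032 0.0021] F [-4.2 -1.4 11.8] gap 23.2
t 23.72 pos [0.6094 0.1147 0.0885] rot [ 3.1396e+00 -3.3000e-03 -2.1000e-03] d mm [-1.4 -0.5  0. ] turn [0.002  0.0032 0.0021] F [-3.6 -1.5 11. ] gap 22.8
t 23.77 pos [0.6094 0.1147 0.0885] rot [ 3.1396e+00 -3.2000e-03 -2.1000e-03] d mm [-1.4 -0.5  0. ] turn [0.002  0.0032 0.0021] F [-3.6 -0.3 12.5] gap 23.5
```

View pics/s17c.png

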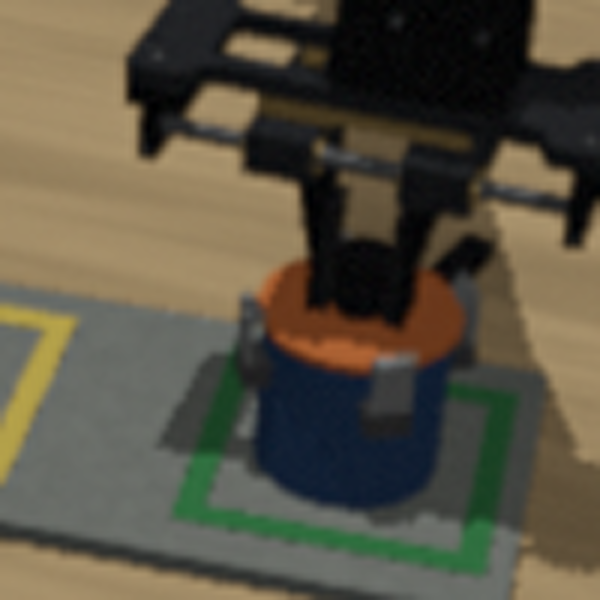

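View pics/w171.png

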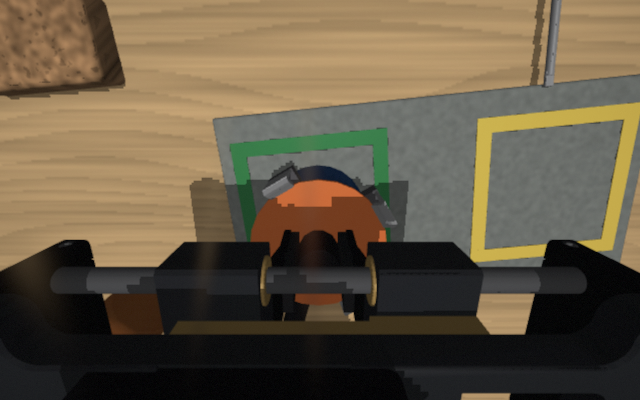

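The lid is flush on the rim with the clips over its edge. TCP z = 0.0885 is exactly the home height, and the push is steady at about 12 N. I'm handing in.

```bash
python3 -c "
from rig import *
print(close_job())"
```

```text
the job is handed in; nothing more can be done
None
```

The pot is in the green square with the orange lid pressed home, and the gripper is still pushing down on it. I slid the pot about 200 mm by its handle at constant height. I then gripped the lid's knob with the fingertips on the disc and pressed it on level. The job was handed in at about 23.8 s; the interface gives no verdict.

**Last checks**
- **Pot position:** it stood about 2 mm from the green centre before lidding. During pressing the tool drifted about 1.4 mm in x, and I did not re-measure the pot after that.
- **Lid:** the push peaked at about 12 N, dropped to about 7 N, then rose when the lid met the rim (up to 26 N). The final height was 0.0885 m, the value expected when home, and the tool was within 0.004 rad of vertical. The scene picture shows the clips over the lid's edge.
- **Final push:** steady at 11–12.5 N down, with about 3–4 N sideways and the knob still gripped.
- **Jar, screwdriver and cork block:** I didn't touch them. I saw no movement in the pictures, but did not measure their positions again.

**What failed or disagreed:** The first grasp of the handle closed on nothing. The real fingertips sit at the reported TCP height, not 25 mm beyond it as stated. Three signs agreed: the wrist picture, the scene picture and touching the disc at 0.0126 m. I used the corrected value from then on.

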